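# Vent, load and shut the nozzle sanitiser

### The job

Get the steam sanitiser ready: flip the tab over its vent cap right back, then unscrew the vent cap anticlockwise as far as it goes and leave it and the tab like that. Stand every filling nozzle that is on the table upright inside the chamber, and only after all this swing the lid shut and press its free edge down until its tab snaps behind the rim bar. Do not knock over the bottle or push the other things about.

Things in the scene. Friction and masses are not known exactly. Their poses are not given: they have to be found in the camera images.
- chamber_floor (a point): centre of the inner floor of the sanitiser's chamber, 10 mm above the table. The sanitiser is a fixed aluminium box turned up to 0.22 rad; this frame has its axes (x away from the robot, y left, z up). Inside 210 (x) by 190 mm (y), walls 8 mm, rim 95 mm above this point. On its -y side a lower deck, 60 mm above the table, 112 mm wide, bears the vent
- lid (a joint): lid angle: 0 shut, 1.65 to 1.9 as found (open), 1.95 its stop. Plate 226 (x) by 206 mm, 8 mm thick, hinged on the +y rim; the stiff hinge (0.24 N m) holds it where left. A sprung tab hangs from the middle of its free edge. Laid down it stops near 0.06 on the rim bar; pressing the free edge's middle with some 6 to 12 N snaps the tab behind the bar and the lid stays at 0
- lid_hinge (a point): middle of the lid's hinge axis (which runs along the sanitiser's x), at the lid's underside; 107 mm above the table. From here the lid reaches 206 mm: towards the sanitiser's -y when shut, up and slightly outward (+y) when open. A fixed cord hangs across the table some 15 cm farther back and to the left of the open lid, about 0.3 to 0.4 m up
- lid_edge (a point): point on the upper (outer) face of the lid, in the middle of its width, 12 mm in from the free edge: the place to press; moves with the lid
- flip_tab (a joint): angle of the flip-top tab over the vent cap: 0 lying level over the cap, 2.8 folded right back to its stop. 60 g, loose hinge: let go well past the upright (more than about 1.9) it falls back by itself, let go before the upright it falls shut
- tab_hinge (a point): middle of the flip tab's hinge axis (along the sanitiser's y), 113 mm above the table. The tab, a plate 34 mm wide and 5 mm thick, reaches 102 mm from here towards the sanitiser's -x when shut; its free end swings up and over towards +x
- tab_lug (a point): grip point on the black thumb lug standing on the flip tab; 90 mm from the hinge along the tab, 29 mm above the hinge axis and 24 mm above the plate's upper face when shut; moves with the tab. The lug is 10 mm thick along the sanitiser's y, 20 mm long along x, its top 10 mm above this point. Pinched across its 10 mm it pivots between the fingers as the tab swings
- vent_cap (a joint): turn of the vent screw cap: 0 screwed tight, 2.9 unscrewed to its stop (it is captive and stays on); found at 0 to 0.2. Positive is anticlockwise seen from above. It rises 2.5 mm per rad; friction about 0.04 N m
- cap_wing (a point): grip point on the vent cap's axis, in its upright wing: a bar 46 mm long, 12 mm thick, its top 14 mm above this point, its bottom 20 mm below, where a disc 48 mm across begins. 94 mm above the table when tight. The wing lies along this point's x (the sanitiser's x turned by the joint's value). The shut flip tab covers it, 5 mm above the wing
- nozzle_1_mid (a point): stainless filling nozzle standing upright on its round flange (flange 56 mm across, 10 mm thick; barrel above it 28 mm across, top 80 mm above its foot, 0.16 kg). This point is half-way up its axis, 40 mm above its foot; z is its axis. Two to four of the four nozzles are present; an absent one is given as None
- nozzle_2_mid (a point): stainless filling nozzle standing upright on its round flange (flange 56 mm across, 10 mm thick; barrel above it 28 mm across, top 80 mm above its foot, 0.16 kg). This point is half-way up its axis, 40 mm above its foot; z is its axis. Two to four of the four nozzles are present; an absent one is given as None
- nozzle_3_mid (a point): stainless filling nozzle standing upright on its round flange (flange 56 mm across, 10 mm thick; barrel above it 28 mm across, top 80 mm above its foot, 0.16 kg). This point is half-way up its axis, 40 mm above its foot; z is its axis. Two to four of the four nozzles are present; an absent one is given as None
- nozzle_4_mid (a point): stainless filling nozzle standing upright on its round flange (flange 56 mm across, 10 mm thick; barrel above it 28 mm across, top 80 mm above its foot, 0.16 kg). This point is half-way up its axis, 40 mm above its foot; z is its axis. Two to four of the four nozzles are present; an absent one is given as None
- bottle_a: glass drink bottle with black cap, 77 x 77 x 222 mm, upright, just behind and right of the sanitiser; origin at centre of its underside (bystander)
- tape_roll: roll of tape lying flat, 98 mm across, 25 mm high, near the robot (bystander)
- thermometer: probe thermometer, 183 mm long, lying flat (bystander)
- loose_cap: black bottle cap 33 mm across, 19 mm high, among the nozzles (bystander)
Mind the look-alikes: they are no part of the job. Leave any purple look-alike of the part that bears nozzle_3_mid alone. Leave any green look-alike of the part that bears nozzle_1_mid alone.

How it is judged:
On the way, in this order (a step that is already met when the one before it is completed fails the run):
1. the flip tab is folded back off the vent cap (value of joint flip_tab above 2.1 rad), for 0.2 s.
2. the vent cap is unscrewed to its stop (value of joint vent_cap above 2.5 rad), for 0.2 s.
3. every nozzle stands in the chamber and the lid is shut with its tab behind the rim bar (x of nozzle_1_mid in the frame of chamber_floor between -0.1 and 0.1 m and y of nozzle_1_mid in the frame of chamber_floor between -0.09 and 0.09 m and z of each of nozzle_1_mid, nozzle_2_mid, nozzle_3_mid, nozzle_4_mid in the frame of chamber_floor below 0.055 m and angle between each of nozzle_1_mid, nozzle_2_mid, nozzle_3_mid, nozzle_4_mid's own z axis and vertical below 0.2 rad and x of nozzle_2_mid in the frame of chamber_floor between -0.1 and 0.1 m and y of nozzle_2_mid in the frame of chamber_floor between -0.09 and 0.09 m and x of nozzle_3_mid in the frame of chamber_floor between -0.1 and 0.1 m and y of nozzle_3_mid in the frame of chamber_floor between -0.09 and 0.09 m and x of nozzle_4_mid in the frame of chamber_floor between -0.1 and 0.1 m and y of nozzle_4_mid in the frame of chamber_floor between -0.09 and 0.09 m and value of joint lid below 0.03 rad), for 0.2 s.
At the end, for the whole second after the job is handed in: Flip tab folded back (over 2.1 rad), vent cap unscrewed (over 2.5 rad), every nozzle present standing upright (within 0.2 rad) on the chamber floor, lid latched shut (under 0.03 rad) and still (all of step 3 and value of joint flip_tab above 2.1 rad and value of joint vent_cap above 2.5 rad and velocity of joint lid below 0.05 rad/s); the robot touches nothing.
It fails at once if a bottle is knocked over (angle between bottle_a's own z axis and vertical above 0.5 rad).
It fails at once if a bystander is pushed more than 8 cm away (distance of any of bottle_a, tape_roll, thermometer, loose_cap from where it was at the start of the episode above 0.08 m).
Of nozzle_1, nozzle_2, nozzle_3, nozzle_4 only 2 to 4 are there at a start; the rules pass over those that are not, and their reading is None.
At some moment in a run one of nozzle_1, nozzle_2, nozzle_3, nozzle_4 may be knocked a few centimetres aside while the robot is not near it.
It also fails if it takes over 208 s, if anything falls off the work surface, if the arm or the gripper's body presses on something with over 40 N, if the wrist force passes 120 N, or if a joint passes its speed limit or range.

### The arm

A 6-joint arm with a two-finger parallel gripper is mounted at the origin on a cart in front of the work surface, level with it; the furniture and walls round the work are solid. World frame = base frame: x ahead of the robot, y to its left, z up, the work surface at z = 0. Lengths are in m, angles in rad, forces in N, time in s.
With the tool pointing down it reaches from about 0.375 to 0.9 m from the base axis. Payload 3.1 kg.
Tool frame: the origin (TCP) lies at the very end of the fingers, on their centre line; the grasp point (between the pads) lies 19 mm behind it (manip.grasp_offset is the distance from the TCP to the grasp point, in m); y points along the fingers, z is the direction in which the jaws open and shut, and the axes are right-handed (so a half turn about y gives the same grasp; the last joint's range is limited). The gripper opens to 85 mm and grips with 20 to 120 N. Pads are 22 mm wide; open, the fingers measure 114 mm over their backs; the gripper's body (76 mm by 85 mm) begins 54 mm behind the grasp point. The pads swing forward as they close: fully open they stand 13 mm farther back than shut.
Start: joints at [-1.381, 0.527, 1.433, -0, 1.181, -0.178], TCP at [0.225, -0.583, 0.231] pointing down, gripper open.
Joint ranges: [-3.08, 3.08], [-0.75, 2.2], [0.22, 2.44], [-1.43, 4.57], [0, 2.65], [-2.85, 2.85]. Speed limits (rad/s): [2.79, 2.79, 3.14, 3.14, 3.14, 3.14].

### API

Orientations are given as a unit quaternion [x, y, z, w].
In Python, from station import manip gives the robot as it stands.
- The arm moves only by the tool apply_moves, never from a script. Its argument "motion" is a list of rows, each a list of 5 numbers: the finger opening in mm, from 0 to 85.4, then the shift along the tool's x, y, z in units of 30 mm (1.0 is 30 mm), then the turn about the tool's y in units of 10 degrees (1.0 is 10 degrees). In form: [[fingers, x, y, z, twist], ...]. A call has 1 to 12 rows; each row is the pose to reach, as a shift and turn from the pose commanded when the call began, along the tool's axes at that moment; what a row does not reach only later rows make up. A row lasts 1/8 s, in which the tool goes at most 62.5 mm and 10.7 degrees, less where a joint would pass 70% of its speed; a pose out of reach is approached as far as the arm can. A call with a gripper value outside its range is refused whole. The fingers move at their own pace and stop on an object; "squeeze" is the grip in N (left out, the last holds). Time passes only in rows, so rows that repeat a pose let the fingers close. It gives the time, the measured TCP pose, the force and the opening at its end, in the units of the state.
- manip.sense(): the state, without advancing time (a new reading comes with each control period).
- manip.snapshot(name): name is "side" or "top"; returns the picture (384x512x3 uint8, red, green, blue); there is no depth.
- manip.get_calibration(name): a dict with "intrinsics" (3x3 intrinsics, pixels), "extrinsics" (4x4, takes a point from camera to world coordinates). Camera axes: x right, y up, looking along -z (the intrinsics and any distortion apply to the point x, -y, -z); pixel columns grow to the right and rows downward; lengths in m; the calibration is good to about 2 mm. A picture is of the moment at which its call begins. get_calibration takes no time and is no camera call.
- manip.sign_off(): hands the job in, once; it reports no verdict.
The state is a dict: "t": time; "q": joint angles; "qd": joint speeds; "tau": joint torques, N m; "tcp_pos": TCP position; "tool_rot": TCP orientation; "force": force on the tool from outside, world axes, zero at the start; "ft_torque": the same for the moment, N m; "finger_gap": opening from 0.0 (shut) to 1.0 (fully open).
Only numpy, scipy, OpenCV 4.12 (cv2) and the standard library are available. Lean on these libraries where they do the work, as an engineer would, in place of code of your own. Each camera call takes 0.05 s, during which the arm holds its last target.

## Working session

There is one attempt and no reset: what is moved stays moved. The work goes in short steps, Python scripts to look and compute and a tool call to move; the robot and the scene stay as the last step left them, time stands still between calls to the robot, and variables do not carry over. Pictures are saved under pics/ and viewed, and the job is handed in when it is done.

Besides the shell and the picture viewer there is one more tool, called after "Emit:" as name(argument=value, ...) on one line, values as JSON. apply_moves: Moves the arm, as the interface text tells. Its arguments: {"type":"object","properties":{"motion":{"type":"array"},"squeeze":{"type":"number"}},"required":["motion"]}

```bash
ls; mkdir -p pics; python3 - <<'E'
from station import manip
import cv2,json
s=manip.sense();print(s)
for n in("side","top"):
    c=manip.get_calibration(n);print(n,c)
    im=manip.snapshot(n);cv2.imwrite(f"pics/{n}0.png",im[:,:,::-1])
E
```

```text
pics
{'t': 0.0, 'q': array([-1.38151889e+00,  5.28472769e-01,  1.43390264e+00,  8.86642770e-06,
        1.18142923e+00, -1.78510902e-01]), 'qd': array([ 0.00170433, -0.00061164, -0.00076642,  0.00124505, -0.00067341,
        0.00016475]), 'tau': array([-1.78786442e-03, -4.42357349e+01, -1.78026527e+01, -1.46628122e-04,
        8.48119555e-03,  7.55866921e-06]), 'tcp_pos': array([ 0.22460523, -0.58247069,  0.23032948]), 'tool_rot': array([-0.12930122,  0.69596615, -0.69440203,  0.1292986 ]), 'force': array([-0.89380323, -0.49422464, -1.29647392]), 'ft_torque': array([ 0.03027047, -0.06601443, -0.0679875 ]), 'finger_gap': 0.9972441091692072}
side {'intrinsics': array([[450.99009751,   0.        , 262.71175733],
       [  0.        , 450.99009751, 191.4307122 ],
       [  0.        ,   0.        ,   1.        ]]), 'extrinsics': array([[ 0.94652634,  0.19632246, -0.25601832,  0.19803307],
       [-0.32223539,  0.53621117, -0.78015507, -1.08480586],
       [-0.01588208,  0.82093549,  0.57080004,  0.80527358],
       [ 0.        ,  0.        ,  0.        ,  1.        ]])}
top {'intrinsics': array([[457.12557665,   0.        , 253.62048001],
       [  0.        , 457.12557665, 190.33054253],
       [  0.        ,   0.        ,   1.        ]]), 'extrinsics': array([[-0.01204455,  0.99338263, -0.11421852,  0.35740607],
       [-0.99983049, -0.01037374,  0.01521132, -0.12490606],
       [ 0.01392579,  0.11438237,  0.99333919,  1.53832011],
       [ 0.        ,  0.        ,  0.        ,  1.        ]])}
```

View pics/side0.png

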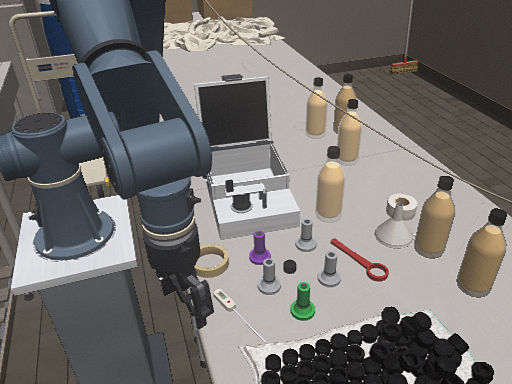

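View pics/top0.png

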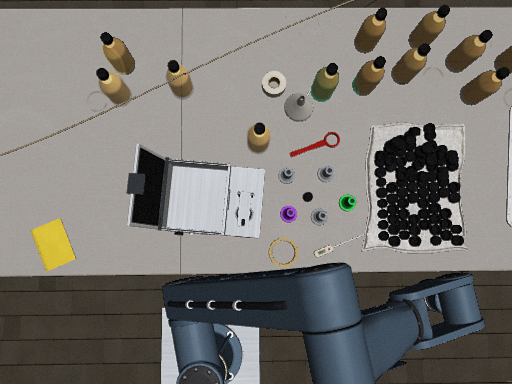

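```bash
cat > h.py <<'E'
import numpy as np,cv2
from station import manip
def proj(n,p):
    c=manip.get_calibration(n);K=c["intrinsics"];E=c["extrinsics"]
    q=np.linalg.inv(E)@np.append(p,1);v=K@np.array([q[0],-q[1],-q[2]]);return v[:2]/v[2]
def ray(n,uv):
    c=manip.get_calibration(n);K=c["intrinsics"];E=c["extrinsics"]
    d=np.linalg.inv(K)@np.array([uv[0],uv[1],1.]);d=E[:3,:3]@np.array([d[0],-d[1],-d[2]])
    return E[:3,3],d/np.linalg.norm(d)
def plane(n,uv,z):
    o,d=ray(n,uv);return o+d*(z-o[2])/d[2]
def tri(a,b):
    o1,d1=ray("side",a);o2,d2=ray("top",b)
    A=np.stack([d1,-d2],1);t=np.linalg.lstsq(A,o2-o1,rcond=None)[0]
    p,q=o1+t[0]*d1,o2+t[1]*d2;return (p+q)/2,np.linalg.norm(p-q)
def crop(im,x0,y0,x1,y1,k,name):
    cv2.imwrite("pics/"+name,cv2.resize(im[y0:y1,x0:x1],None,fx=k,fy=k,interpolation=cv2.INTER_CUBIC))
E
python3 - <<'E'
from h import *
s=cv2.imread("pics/side0.png");t=cv2.imread("pics/top0.png")
crop(s,190,70,390,220,4,"s0a.png");crop(s,190,170,390,320,4,"s0b.png")
crop(t,120,130,290,250,4.6,"t0a.png");crop(t,230,140,380,260,5,"t0b.png")
E
```

```text
(no output)
```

View pics/s0a.png

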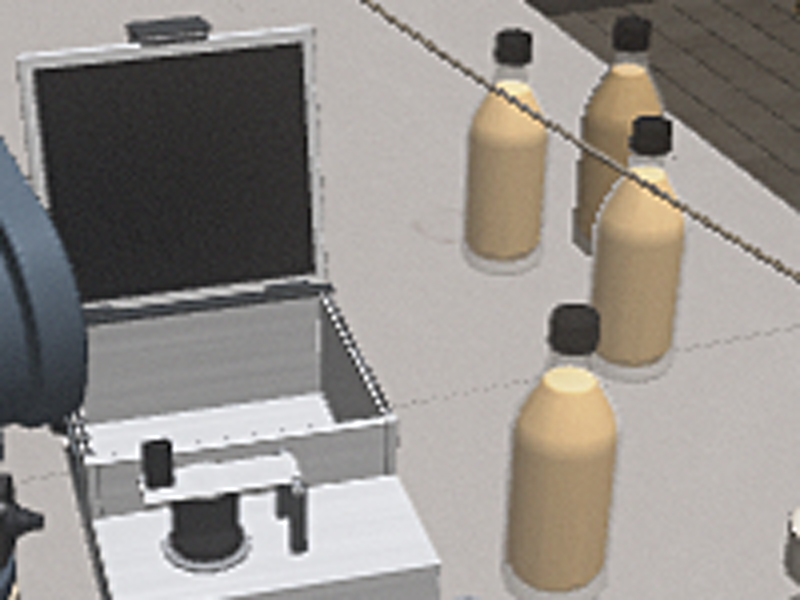

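View pics/s0b.png

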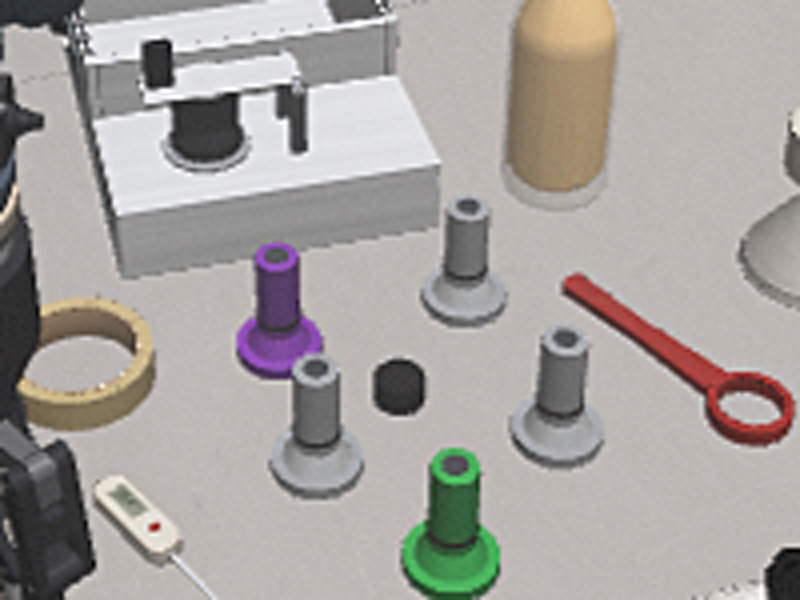

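View pics/t0a.png

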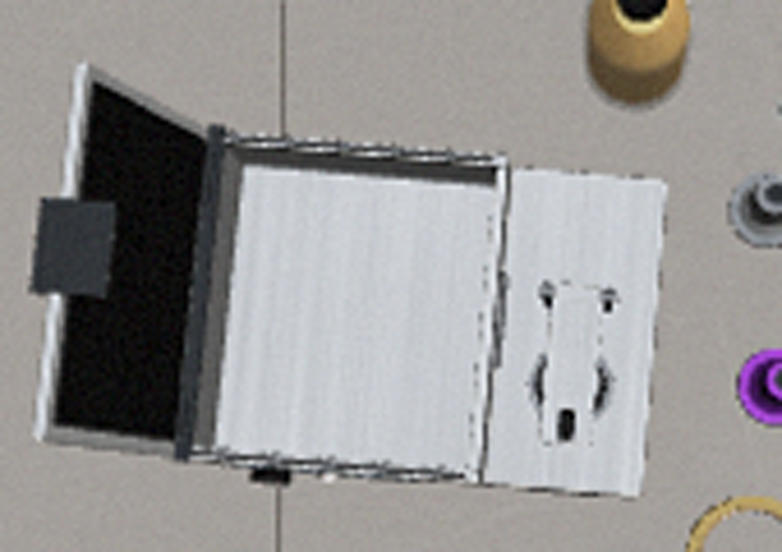

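View pics/t0b.png

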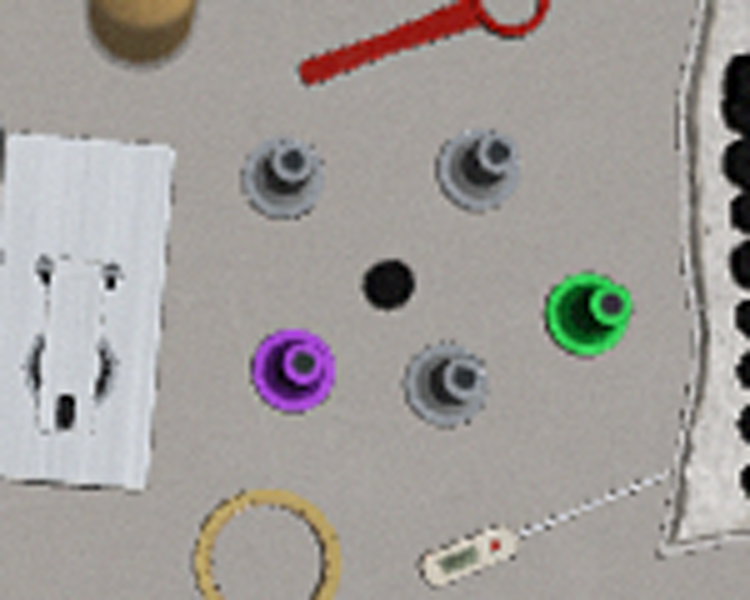

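```bash
python3 - <<'E'
from h import *
np.set_printoptions(precision=4,suppress=True)
T=lambda x,y:(x/4.6+120-.4,y/4.6+130-.4)
S=lambda x,y:(x/4+190-.4,y/4+70-.4)
N=lambda x,y:(x/5+230-.4,y/5+140-.4)
SN=lambda x,y:(x/4+190-.4,y/4+170-.4)
for nm,a,b in(("A",(468,207),(292,160)),("B",(566,338),(498,153)),("C",(316,368),(463,377)),("P",(276,255),(303,363)),("G",(456,463),(611,306))):
    print(nm,tri(SN(*a),N(*b)), plane("top",N(*b),.08),plane("side",SN(*a),.08))
for nm,a,z in(("deck far r",(667,181),.06),("deck near r",(640,495),.06),("rim far r",(508,157),.105),("rim near r",(480,482),.105),("rim far l",(213,128),.105),("rim near l",(178,458),.105)):
    print(nm,plane("top",T(*a),z))
print("deck side corner R far",plane("side",S(440,563),.06), "rim far r",plane("side",S(395,415),.105))
print("lug",tri(S(156,446),T(566,420)),plane("top",T(566,420),.152),plane("side",S(156,446),.152))
print("hinge ears",plane("top",T(545,288),.113),plane("top",T(609,292),.113))
print("tape",plane("top",(283,251),.012),"bottle", plane("top",(257,146),0))
E
```

```text
A (array([ 0.5854, -0.2592,  0.0798]), np.float64(0.0010431103288182878)) [ 0.5848 -0.259   0.08  ] [ 0.5858 -0.2595  0.08  ]
B (array([ 0.589 , -0.3928,  0.0812]), np.float64(0.0023173405022043556)) [ 0.5881 -0.3926  0.08  ] [ 0.5909 -0.3917  0.08  ]
C (array([ 0.4441, -0.3658,  0.08  ]), np.float64(0.0015483010527123605)) [ 0.4434 -0.3656  0.08  ] [ 0.4449 -0.366   0.08  ]
P (array([ 0.4541, -0.2634,  0.0806]), np.float64(0.0012562586711663353)) [ 0.4535 -0.2634  0.08  ] [ 0.4549 -0.2628  0.08  ]
G (array([ 0.4893, -0.4623,  0.0819]), np.float64(0.0032310059131909134)) [ 0.4879 -0.4623  0.08  ] [ 0.4917 -0.461   0.08  ]
deck far r [ 0.5975 -0.1843  0.06  ]
deck near r [ 0.3754 -0.1622  0.06  ]
rim far r [ 0.608 -0.073  0.105]
rim near r [ 0.3849 -0.0526  0.105 ]
rim far l [0.6303 0.1303 0.105 ]
rim near l [0.4035 0.1517 0.105 ]
deck side corner R far [ 0.5976 -0.1862  0.06  ] rim far r [ 0.6109 -0.0667  0.105 ]
lug (array([ 0.4236, -0.1116,  0.149 ]), np.float64(0.0009765272860377301)) [ 0.424  -0.1118  0.152 ] [ 0.4221 -0.116   0.152 ]
hinge ears [ 0.5159 -0.0979  0.113 ] [ 0.5127 -0.1415  0.113 ]
tape [ 0.3295 -0.2432  0.012 ] bottle [ 0.6871 -0.1619  0.    ]
```

```bash
cat >> h.py <<'E'
from scipy.spatial.transform import Rotation as Ro
np.set_printoptions(precision=4,suppress=True)
YAW=-0.095
ex=np.array([np.cos(YAW),np.sin(YAW),0]);ey=np.array([-np.sin(YAW),np.cos(YAW),0]);ez=np.array([0,0,1.])
def rel(target,zdir=None):
    """units to reach TCP target (world) and twist so tool z is along +-zdir"""
    s=manip.sense();R=Ro.from_quat(s["tool_rot"]).as_matrix()
    d=R.T@(np.array(target)-s["tcp_pos"])/.03
    print("t %.2f tcp"%s["t"],s["tcp_pos"],"units",d.round(3),"F",s["force"],"q",s["q"],"gap",round(float(s["finger_gap"]),3))
    print("tool x",R[:,0],"y",R[:,1],"z",R[:,2])
    if zdir is not None:
        for sg in(1,-1):
            v=R.T@(sg*np.array(zdir));a=np.arctan2(v[0],v[2]) # turn about y: z->x
            print("twist for z=%+d*dir: %.2f (x10deg)"%(sg,np.degrees(a)/10))
    return d
E
python3 - <<'E'
from h import *
hinge=np.array([.5143,-.1197,.113])
lug=hinge-.09*ex+.029*ez;print(lug)
rel(lug-[0,0,.019]+[0,0,.12],ey)
print("bottle side",plane("side",(329,214),0))
E
```

```text
[ 0.4247 -0.1112  0.142 ]
t 0.10 tcp [ 0.2246 -0.5826  0.2304] units [-11.873  -0.391 -12.265] F [-0.398   1.4164 -0.2986] q [-1.3815  0.5284  1.4338  0.      1.1814 -0.1785] gap 1.002
tool x [-0.9331 -0.3595 -0.0004] y [-0.0004  0.0019 -1.    ] z [ 0.3595 -0.9331 -0.0019]
twist for z=+1*dir: -15.35 (x10deg)
twist for z=-1*dir: 2.65 (x10deg)
bottle side [ 0.7032 -0.1593  0.    ]
```

Emit:
apply_moves(motion=[[60,-1,-0.4,-1,0.3],[60,-2,-0.4,-2,0.6],[60,-3,-0.4,-3.1,0.9],[60,-4,-0.4,-4.1,1.2],[60,-5,-0.4,-5.2,1.5],[60,-6,-0.4,-6.2,1.8],[60,-7,-0.4,-7.2,2],[60,-8,-0.4,-8.3,2.2],[60,-9,-0.4,-9.3,2.4],[60,-10,-0.4,-10.3,2.6],[60,-11,-0.4,-11.4,2.65],[60,-11.87,-0.4,-12.27,2.65]], squeeze=40)

```text
t: 1.6
tcp_pos: [0.4247, -0.1099, 0.2431]
tool_rot: [0.033, 0.706, -0.706, -0.034]
force: [0.3, -0.6, -0.6]
finger_gap: 0.702
```

```bash
python3 - <<'E'
from h import *
rel([.4247,-.1112,.123],ey)
s=manip.snapshot("side")[:,:,::-1];t=manip.snapshot("top")[:,:,::-1]
crop(s,190,70,340,190,5,"s1.png");crop(t,200,150,300,250,6,"t1.png")
E
```

```text
t 1.60 tcp [ 0.4247 -0.1099  0.2431] units [-0.007  4.004  0.045] F [ 0.2571 -0.607  -0.6132] q [-0.5091  0.2598  1.8634  0.0001  1.0192  1.1558] gap 0.702
tool x [-0.9956  0.0941  0.0007] y [-0.0006  0.0005 -1.    ] z [-0.0941 -0.9956 -0.0004]
twist for z=+1*dir: -18.00 (x10deg)
twist for z=-1*dir: 0.00 (x10deg)
```

View pics/s1.png

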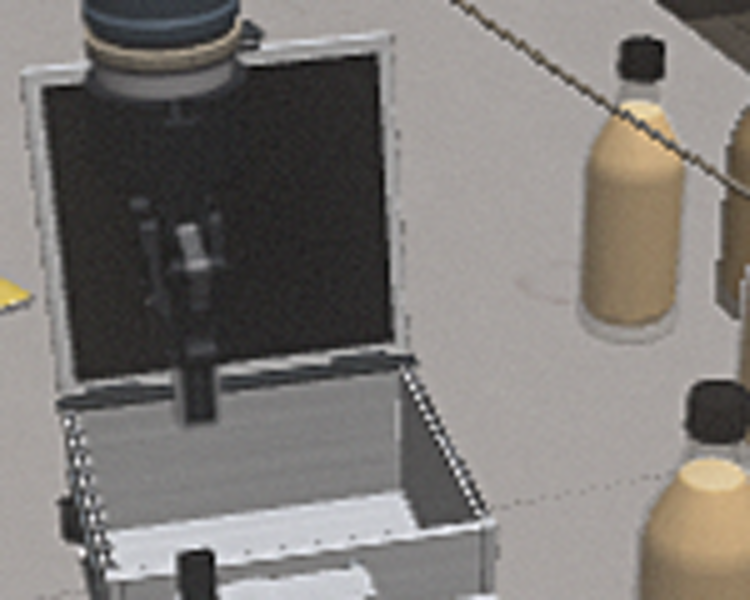

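View pics/t1.png

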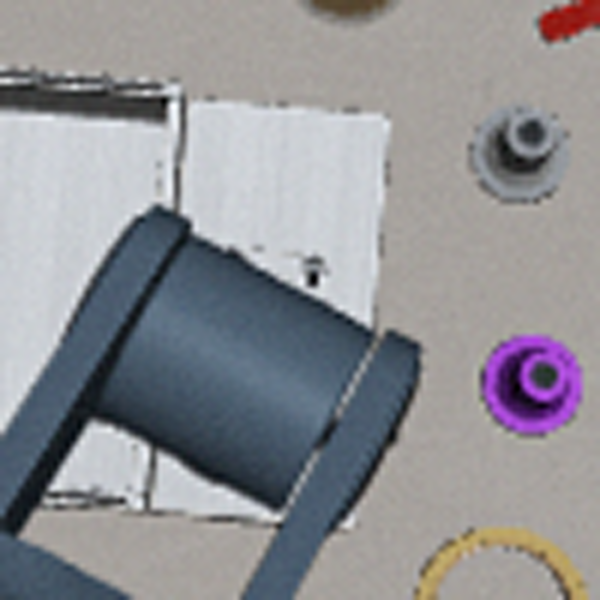

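Emit:
apply_moves(motion=[[60,0,1,0.04,0],[60,0,2,0.04,0],[60,0,3,0.04,0],[60,0,3.6,0.04,0],[60,0,3.95,0.04,0],[60,0,3.95,0.04,0]])

```text
t: 2.45
tcp_pos: [0.4242, -0.1132, 0.1244]
tool_rot: [0.033, 0.706, -0.706, -0.034]
force: [-1.1, 1.5, -0.7]
finger_gap: 0.701
```

```bash
python3 - <<'E'
from h import *
rel([.4247,-.1112,.123],ey)
s=manip.snapshot("side")[:,:,::-1]
crop(s,200,150,320,240,6,"s2.png")
E
```

```text
t 2.45 tcp [ 0.4242 -0.1132  0.1244] units [-0.011  0.045 -0.067] F [-1.0658  1.4523 -0.7194] q [-0.5162  0.4733  1.9894 -0.0002  0.6802  1.15  ] gap 0.701
tool x [-0.9955  0.0951  0.0013] y [-0.0013  0.0006 -1.    ] z [-0.0951 -0.9955 -0.0004]
twist for z=+1*dir: 18.00 (x10deg)
twist for z=-1*dir: -0.00 (x10deg)
```

View pics/s2.png

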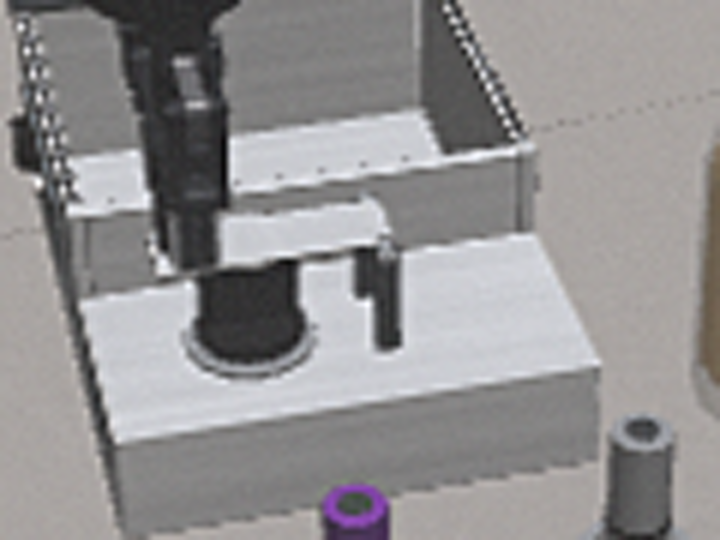

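The fingers straddle the lug (around crop (190,230)). I close on it.

Emit:
apply_moves(motion=[[60,0,0.04,-0.05,0],[0,0,0.04,-0.05,0],[0,0,0.04,-0.05,0],[0,0,0.04,-0.05,0],[0,0,0.04,-0.05,0],[0,0,0.04,-0.05,0]], squeeze=30)

```text
t: 3.25
tcp_pos: [0.4248, -0.1115, 0.1239]
tool_rot: [-0.034, -0.706, 0.706, 0.033]
force: [-1.2, -1.7, 4.5]
finger_gap: 0.113
```

```bash
python3 - <<'E'
from h import *
rel([.4247,-.1112,.123],ey)
for i in range(0,25):
    th=i*.09
    x=-90*np.cos(th)+29*np.sin(th)+90;z=90*np.sin(th)+29*np.cos(th)-29
    print(i,round(th,2),"x %.2f y %.2f"%(-x/30,-z/30))
E
```

```text
t 3.25 tcp [ 0.4248 -0.1115  0.1239] units [ 0.006  0.029 -0.011] F [-1.1979 -1.7372  4.5178] q [-0.5121  0.474   1.9906 -0.0003  0.6764  1.1535] gap 0.113
tool x [-0.9955  0.0945 -0.0004] y [ 0.0004 -0.0004 -1.    ] z [-0.0945 -0.9955  0.0004]
twist for z=+1*dir: -18.00 (x10deg)
twist for z=-1*dir: 0.00 (x10deg)
0 0.0 x -0.00 y -0.00
1 0.09 x -0.10 y -0.27
2 0.18 x -0.22 y -0.52
3 0.27 x -0.37 y -0.77
4 0.36 x -0.53 y -0.99
5 0.45 x -0.72 y -1.21
6 0.54 x -0.92 y -1.40
7 0.63 x -1.15 y -1.58
8 0.72 x -1.38 y -1.74
9 0.81 x -1.63 y -1.87
10 0.9 x -1.89 y -1.98
11 0.99 x -2.16 y -2.07
12 1.08 x -2.44 y -2.13
13 1.17 x -2.72 y -2.17
14 1.26 x -3.00 y -2.19
15 1.35 x -3.29 y -2.17
16 1.44 x -3.57 y -2.13
17 1.53 x -3.84 y -2.07
18 1.62 x -4.11 y -1.98
19 1.71 x -4.37 y -1.87
20 1.8 x -4.62 y -1.74
21 1.89 x -4.86 y -1.58
22 1.98 x -5.08 y -1.40
23 2.07 x -5.28 y -1.20
24 2.16 x -5.47 y -0.99
```

Gap is 9.6 mm, which is the lug. Now the arc.

Emit:
apply_moves(motion=[[0,-0.1,-0.27,0,0],[0,-0.22,-0.52,0,0],[0,-0.37,-0.77,0,0],[0,-0.53,-0.99,0,0],[0,-0.72,-1.21,0,0],[0,-0.92,-1.4,0,0],[0,-1.15,-1.58,0,0],[0,-1.38,-1.74,0,0],[0,-1.63,-1.87,0,0],[0,-1.89,-1.98,0,0],[0,-2.16,-2.07,0,0],[0,-2.44,-2.13,0,0]])

```text
t: 4.75
tcp_pos: [0.4972, -0.1183, 0.1877]
tool_rot: [-0.033, -0.706, 0.706, 0.034]
force: [-3.7, -5.1, -2.3]
finger_gap: 0.113
```

```bash
python3 - <<'E'
from h import *
rel(np.array([.4247,-.1112,.123])+.0732*ex+.064*ez,ey)
s=manip.snapshot("side")[:,:,::-1]
crop(s,200,120,320,240,5,"s3.png")
E
```

```text
t 4.75 tcp [ 0.4972 -0.1183  0.1877] units [-0.012  0.023 -0.006] F [-3.7401 -5.0961 -2.3243] q [-0.452   0.438   1.7602 -0.001   0.9453  1.2137] gap 0.113
tool x [-0.9956  0.0941  0.0021] y [-0.0021  0.0001 -1.    ] z [-0.0941 -0.9956  0.0001]
twist for z=+1*dir: -18.00 (x10deg)
twist for z=-1*dir: 0.00 (x10deg)
```

View pics/s3.png

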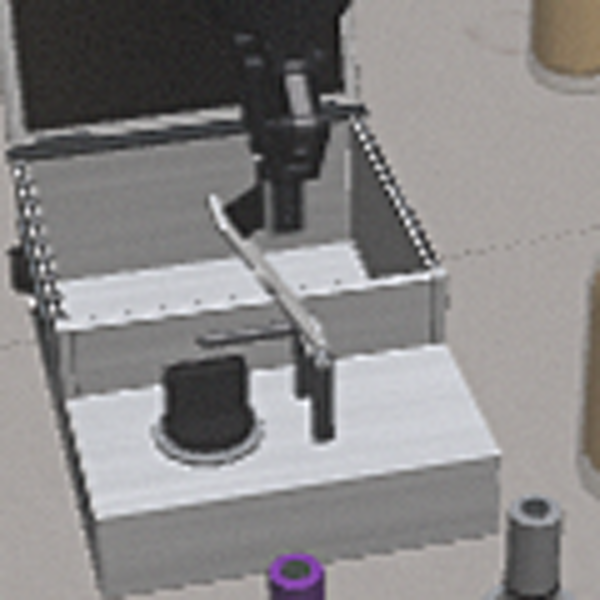

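Emit:
apply_moves(motion=[[0,-0.28,-0.04,0,0],[0,-0.56,-0.06,0,0],[0,-0.85,-0.04,0,0],[0,-1.13,0,0,0],[0,-1.4,0.06,0,0],[0,-1.67,0.15,0,0],[0,-1.93,0.26,0,0],[0,-2.18,0.39,0,0],[0,-2.42,0.55,0,0],[0,-2.64,0.73,0,0],[0,-2.84,0.93,0,0],[0,-2.94,1.03,0,0]])

```text
t: 6.3
tcp_pos: [0.5868, -0.1269, 0.1567]
tool_rot: [-0.034, -0.706, 0.706, 0.033]
force: [0.4, -2.5, 4.9]
finger_gap: 0.11
```

```bash
python3 - <<'E'
from h import *
rel([.4247,-.1112,.123],ey)
s=manip.snapshot("side")[:,:,::-1]
crop(s,200,120,340,240,5,"s4.png")
E
```

```text
t 6.30 tcp [ 0.5868 -0.1269  0.1567] units [ 5.43   1.109 -0.009] F [ 0.4272 -2.5178  4.883 ] q [-0.3991  0.5857  1.5679  0.0005  0.9857  1.2662] gap 0.11
tool x [-0.9955  0.0946 -0.0023] y [ 0.0023 -0.0005 -1.    ] z [-0.0946 -0.9955  0.0003]
twist for z=+1*dir: -18.00 (x10deg)
twist for z=-1*dir: 0.00 (x10deg)
```

View pics/s4.png

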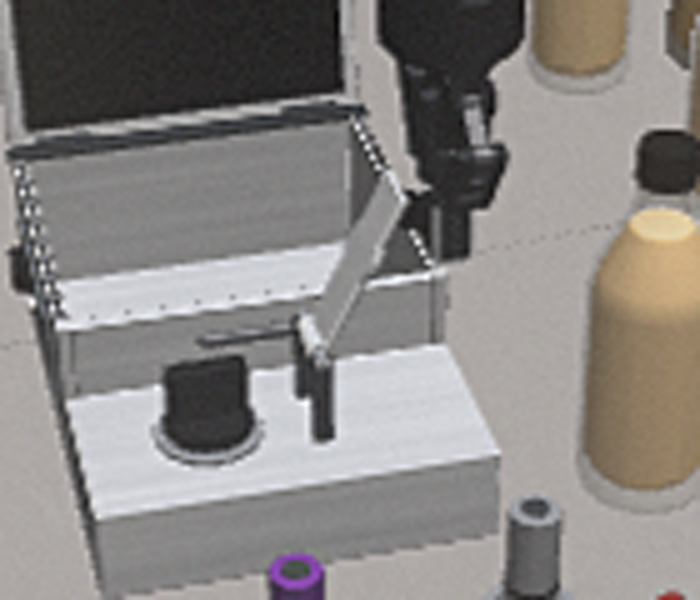

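Emit:
apply_moves(motion=[[75,0,0,0,0],[75,0,0,0,0],[75,0,0,0,0],[75,0,0,0,0],[75,0,0,0,0],[75,0,-0.5,0,0],[75,0,-1.2,0,0],[75,0,-2,0,0],[75,0.5,-2.5,0,0]])

```text
t: 7.48
tcp_pos: [0.5714, -0.1257, 0.2338]
tool_rot: [-0.035, -0.706, 0.707, 0.032]
force: [-0.4, 0.0, 1.0]
finger_gap: 0.875
```

```bash
python3 - <<'E'
from h import *
rel([.4247,-.1112,.123],ey)
s=manip.snapshot("side")[:,:,::-1]
crop(s,200,120,340,240,5,"s5.png")
E
```

```text
t 7.47 tcp [ 0.5714 -0.1257  0.2338] units [ 4.929  3.676 -0.023] F [-0.3832  0.0223  0.9878] q [-0.4074  0.4691  1.5355  0.      1.1331  1.2578] gap 0.875
tool x [-0.9955  0.0943 -0.0038] y [ 0.0036 -0.0015 -1.    ] z [-0.0943 -0.9955  0.0012]
twist for z=+1*dir: -18.00 (x10deg)
twist for z=-1*dir: 0.00 (x10deg)
```

View pics/s5.png

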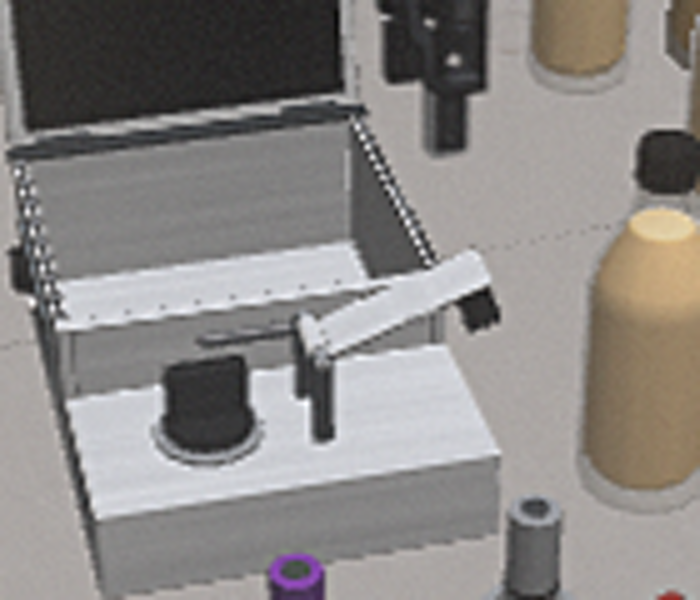

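```bash
python3 - <<'E'
from h import *
p=plane("side",(200+205/5-.4,120+360/5-.4),.108);print(p,((p-[.5143,-.1197,0])@ex,(p-[.5143,-.1197,0])@ey))
print(plane("side",(200+166/5-.4,120+364/5-.4),.108),plane("side",(200+244/5-.4,120+357/5-.4),.108))
t=manip.snapshot("top")[:,:,::-1]
crop(t,210,150,290,250,6,"t5.png")
E
```

```text
[ 0.4542 -0.1119  0.108 ] (np.float64(-0.060556767199298034), np.float64(0.0020306872049954262))
[ 0.4333 -0.1083  0.108 ] [ 0.4749 -0.1165  0.108 ]
```

View pics/t5.png

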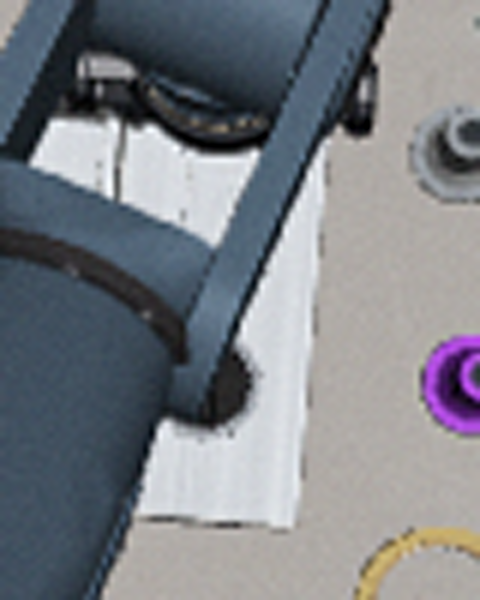

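Emit:
apply_moves(motion=[[75,0.6,-1,1.5,0],[75,1.2,-1,3,0],[75,1.8,-1,4.5,0],[75,2.4,-1,6,0],[75,3,-1,7.2,0],[75,3.3,-1,7.8,0],[75,3.3,-1,7.8,0]])

```text
t: 8.45
tcp_pos: [0.4491, -0.3491, 0.2611]
tool_rot: [0.034, 0.707, -0.706, -0.034]
force: [-0.0, 0.5, -0.2]
finger_gap: 0.884
```

```bash
python3 - <<'E'
from h import *
t=manip.snapshot("top")[:,:,::-1];s=manip.snapshot("side")[:,:,::-1]
cv2.imwrite("pics/top6.png",t);cv2.imwrite("pics/side6.png",s)
crop(t,210,150,290,250,6,"t6.png")
E
```

```text
(no output)
```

View pics/t6.png

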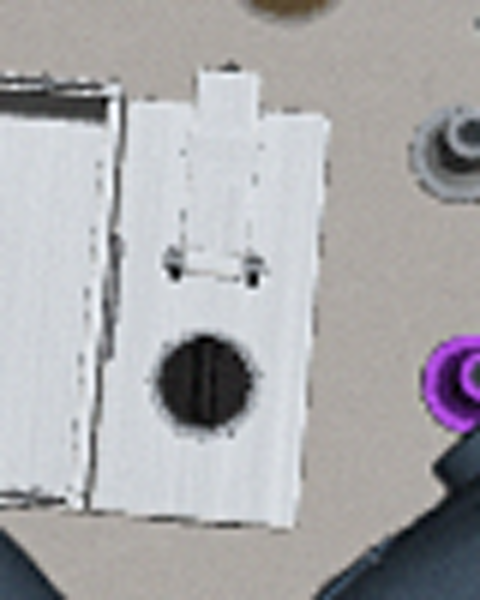

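View pics/top6.png

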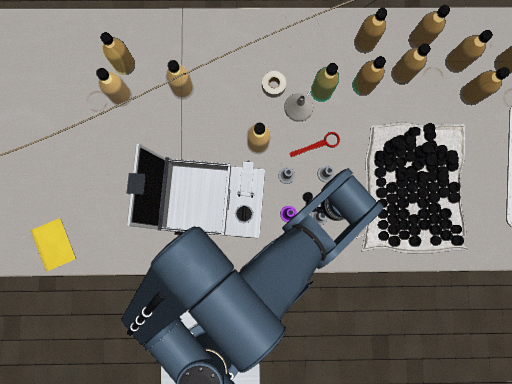

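```bash
python3 - <<'E'
from h import *
t=cv2.imread("pics/top6.png")
c=t[200:228,230:258].astype(float)
c=np.clip((c-15)*4,0,255).astype(np.uint8)
cv2.imwrite("pics/t6e.png",cv2.resize(c,None,fx=20,fy=20,interpolation=cv2.INTER_CUBIC))
g=t[:,:,1].astype(int);
m=((t.max(2)<75)).astype(np.uint8);m[:200]=0;m[228:]=0;m[:,:230]=0;m[:,258:]=0
ys,xs=np.nonzero(m);print(xs.mean(),ys.mean(),len(xs))
for z in(.074,.08):print(plane("top",(xs.mean(),ys.mean()),z))
E
```

```text
243.6306818181818 213.26704545454547 176
[ 0.4521 -0.1144  0.074 ]
[ 0.4517 -0.1145  0.08  ]
```

View pics/t6e.png

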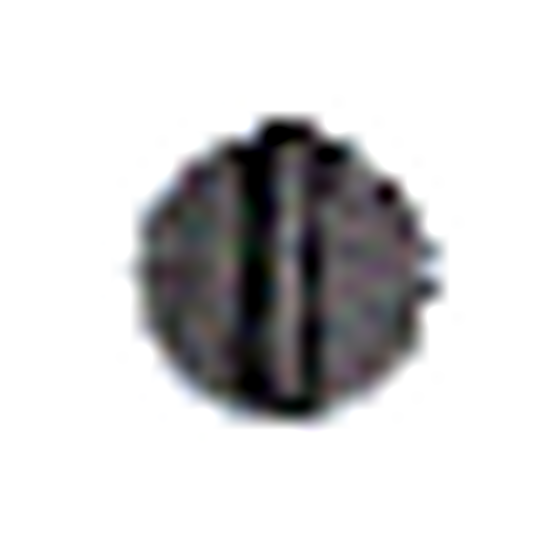

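```bash
python3 - <<'E'
from h import *
a=plane("top",(230+291/20-.5,200+140/20-.5),.108);b=plane("top",(230+288/20-.5,200+395/20-.5),.108)
print(a,b,np.arctan2(*(a-b)[1::-1]))
print("tri wing",tri((240.6,191.6),(243.95,212.8)))
y=-.01;w=np.array([-np.sin(y),np.cos(y),0])
c=np.array([.4535,-.1133,0])
rel(c+[0,0,.26],w)
# anticlockwise limits
E
```

```text
[ 0.4711 -0.1162  0.108 ] [ 0.4312 -0.1153  0.108 ] -0.02138393112964515
tri wing (array([ 0.4521, -0.1159,  0.1109]), np.float64(0.001977407587183796))
t 8.55 tcp [ 0.45   -0.3475  0.2613] units [ 0.621  0.056 -7.784] F [-0.3055  0.0118  0.201 ] q [-0.8545  0.4175  1.5408  0.001   1.1844  0.8102] gap 0.876
tool x [-0.9956  0.0942  0.0002] y [-0.0001  0.0015 -1.    ] z [-0.0942 -0.9956 -0.0015]
twist for z=+1*dir: 17.52 (x10deg)
twist for z=-1*dir: -0.48 (x10deg)
```

Emit:
apply_moves(motion=[[40,0.1,0,-1.5,0],[40,0.2,0,-3,0],[40,0.3,0,-4.5,0],[40,0.4,0,-6,-0.2],[40,0.6,0,-7,-0.45],[40,0.64,0,-7.75,-0.45],[40,0.64,0,-7.75,-0.45]])

```text
t: 9.43
tcp_pos: [0.4524, -0.1125, 0.2617]
tool_rot: [0.004, 0.707, -0.707, -0.004]
force: [0.6, -0.0, -0.4]
finger_gap: 0.468
```

```bash
python3 - <<'E'
from h import *
y=-.015;w=np.array([-np.sin(y),np.cos(y),0])
rel([.4525,-.1143,.079],w)
E
```

```text
t 9.43 tcp [ 0.4524 -0.1125  0.2617] units [-0.004  6.091  0.063] F [ 0.5678 -0.009  -0.3508] q [-0.4845  0.2724  1.7784  0.0005  1.0913  1.0973] gap 0.468
tool x [-0.9999  0.0112  0.0003] y [-0.0003  0.0007 -1.    ] z [-0.0112 -0.9999 -0.0007]
twist for z=+1*dir: -17.98 (x10deg)
twist for z=-1*dir: 0.02 (x10deg)
```

Emit:
apply_moves(motion=[[40,0,1.2,0.06,0],[40,0,2.4,0.06,0],[40,0,3.6,0.06,0],[40,0,4.8,0.06,0],[40,0,5.5,0.06,0],[40,0,6.05,0.06,0],[40,0,6.05,0.06,0]])

```text
t: 10.3
tcp_pos: [0.4523, -0.1172, 0.0791]
tool_rot: [0.005, 0.707, -0.707, -0.006]
force: [0.4, 0.1, 0.7]
finger_gap: 0.471
```

```bash
python3 - <<'E'
from h import *
rel([.4525,-.1143,.079])
s=manip.snapshot("side")[:,:,::-1]
crop(s,200,120,340,240,5,"s7.png")
E
```

```text
t 10.30 tcp [ 0.4523 -0.1172  0.0791] units [-0.004  0.003 -0.095] F [0.4257 0.0798 0.6568] q [-0.4932  0.5888  1.9502 -0.0001  0.6049  1.0934] gap 0.471
tool x [-0.9999  0.0158  0.0021] y [-0.0021  0.001  -1.    ] z [-0.0158 -0.9999 -0.001 ]
```

View pics/s7.png

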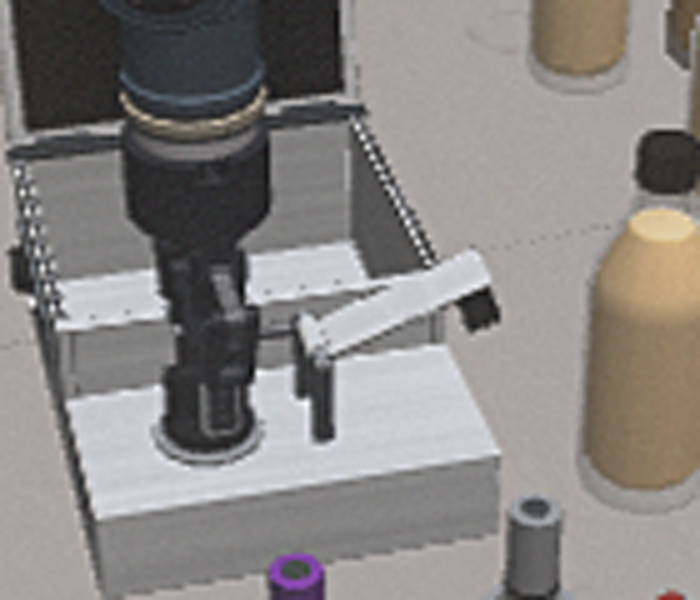

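Emit:
apply_moves(motion=[[40,0,0,-0.08,0],[0,0,0,-0.08,0],[0,0,0,-0.08,0],[0,0,0,-0.08,0],[0,0,0,-0.08,0],[0,0,0,-0.08,0]], squeeze=40)

```text
t: 11.1
tcp_pos: [0.4528, -0.1144, 0.0809]
tool_rot: [0.006, 0.707, -0.707, -0.006]
force: [0.0, 3.5, 5.8]
finger_gap: 0.131
```

```bash
python3 - <<'E'
from h import *
rel([.4525,-.1143,.079])
E
```

```text
t 11.10 tcp [ 0.4528 -0.1144  0.0809] units [ 0.01   0.062 -0.002] F [0.0205 3.4773 5.828 ] q [-0.4879  0.5844  1.952   0.0015  0.6047  1.0985] gap 0.131
tool x [-0.9999  0.0169 -0.0009] y [ 0.0009  0.0005 -1.    ] z [-0.0169 -0.9999 -0.0005]
```

Emit:
apply_moves(motion=[[0,0,-0.01,0,-0.7],[0,0,-0.02,0,-1.4],[0,0,-0.03,0,-2.1],[0,0,-0.04,0,-2.8],[0,0,-0.05,0,-3.5],[0,0,-0.06,0,-4.2],[0,0,-0.07,0,-4.9],[0,0,-0.08,0,-5.6],[0,0,-0.09,0,-6.3],[0,0,-0.1,0,-7],[0,0,-0.11,0,-7.6],[0,0,-0.12,0,-8.1]])

```text
t: 12.6
tcp_pos: [0.4523, -0.1136, 0.0844]
tool_rot: [-0.455, 0.542, -0.54, 0.456]
force: [-0.5, 5.8, 6.6]
finger_gap: 0.132
```

```bash
python3 - <<'E'
from h import *
rel([.4525,-.1143,.084]);print(manip.sense()["ft_torque"])
s=manip.snapshot("side")[:,:,::-1]
crop(s,200,120,340,240,5,"s8.png")
E
```

```text
t 12.60 tcp [ 0.4523 -0.1136  0.0844] units [0.023 0.014 0.012] F [-0.5002  5.8488  6.5511] q [-0.4874  0.577   1.9507  0.0028  0.615  -0.3182] gap 0.132
tool x [-0.1706 -0.9853 -0.0019] y [-0.0002  0.0019 -1.    ] z [ 0.9853 -0.1706 -0.0006]
[ 0.97   -0.0683 -0.0029]
```

View pics/s8.png

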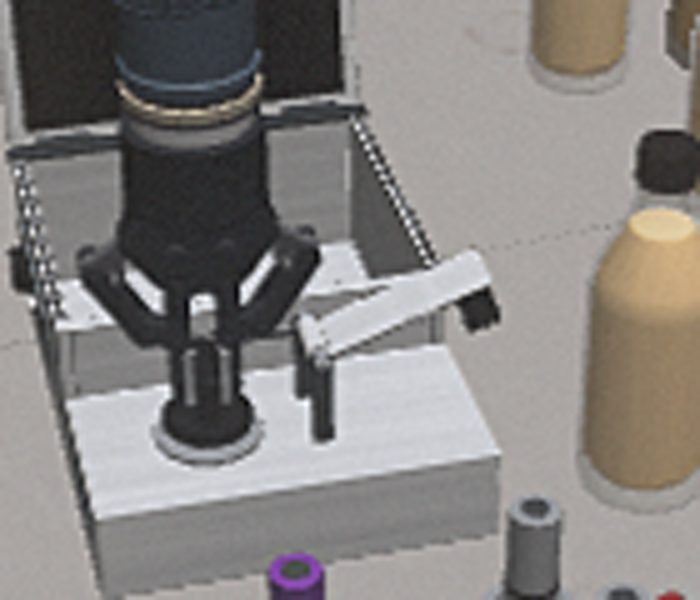

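Emit:
apply_moves(motion=[[0,0,-0.01,0,-0.7],[0,0,-0.02,0,-1.4],[0,0,-0.03,0,-2.1],[0,0,-0.04,0,-2.8],[0,0,-0.05,0,-3.5],[0,0,-0.06,0,-4.2],[0,0,-0.07,0,-4.9],[0,0,-0.08,0,-5.6],[0,0,-0.09,0,-6.3],[0,0,-0.1,0,-7],[0,0,-0.11,0,-7.6],[0,0,-0.12,0,-8.2]])

```text
t: 14.15
tcp_pos: [0.4514, -0.1139, 0.0879]
tool_rot: [-0.698, 0.11, -0.108, 0.699]
force: [-2.4, 3.0, 6.1]
finger_gap: 0.134
```

```bash
python3 - <<'E'
from h import *
rel([.4525,-.1143,.088],[1,0,0]);print(manip.sense()["ft_torque"])
s=manip.snapshot("side")[:,:,::-1]
crop(s,200,120,340,240,5,"s9.png")
E
```

```text
t 14.15 tcp [ 0.4514 -0.1139  0.0879] units [ 0.039 -0.002 -0.002] F [-2.3725  3.0449  6.0655] q [-0.4882  0.5696  1.9493  0.0008  0.6254 -1.7496] gap 0.134
tool x [ 0.9523 -0.3051 -0.0025] y [-0.0021  0.0017 -1.    ] z [0.3051 0.9523 0.0009]
twist for z=+1*dir: 7.22 (x10deg)
twist for z=-1*dir: -10.78 (x10deg)
[ 0.4537  0.4481 -0.3807]
```

View pics/s9.png

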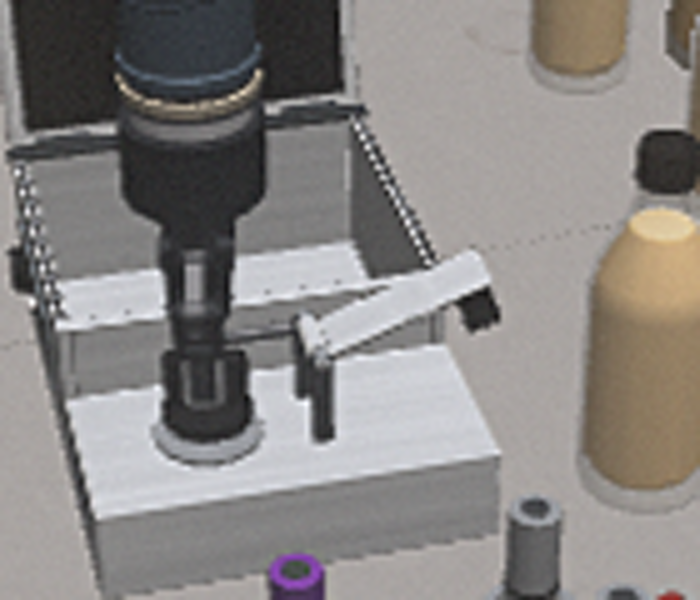

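Emit:
apply_moves(motion=[[40,0,0,0,0],[40,0,0,0,0],[40,0,0,0,0],[40,0,-1,0,0],[40,0,-2.5,0,0],[40,0,-4,0,0],[40,0,-5.5,0,0],[40,0,-6,0,0]])

```text
t: 15.2
tcp_pos: [0.4539, -0.1156, 0.2702]
tool_rot: [0.699, -0.108, 0.112, -0.698]
force: [-0.1, -1.0, -0.5]
finger_gap: 0.466
```

```bash
python3 - <<'E'
from h import *
rel([.45,-.1143,.26],ey)
s=manip.snapshot("side")[:,:,::-1];t=manip.snapshot("top")[:,:,::-1]
cv2.imwrite("pics/s10f.png",s);cv2.imwrite("pics/t10f.png",t)
crop(s,200,150,350,290,4,"s10.png");crop(t,210,150,350,250,5,"t10.png")
E
```

```text
t 15.20 tcp [ 0.4539 -0.1156  0.2702] units [-0.14   0.34   0.002] F [-0.0631 -1.0165 -0.5325] q [-0.4886  0.2618  1.766  -0.0001  1.1079 -1.7464] gap 0.466
tool x [ 0.9514 -0.3078  0.0058] y [ 0.0052 -0.0029 -1.    ] z [ 0.3078  0.9515 -0.0012]
twist for z=+1*dir: -1.25 (x10deg)
twist for z=-1*dir: 16.75 (x10deg)
```

View pics/s10.png

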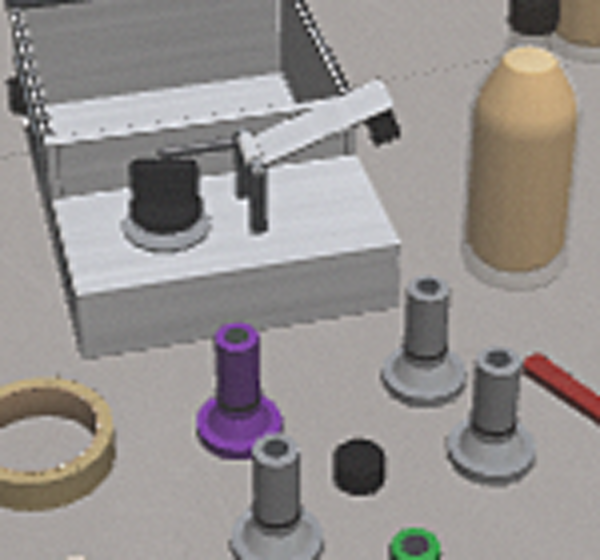

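View pics/t10.png

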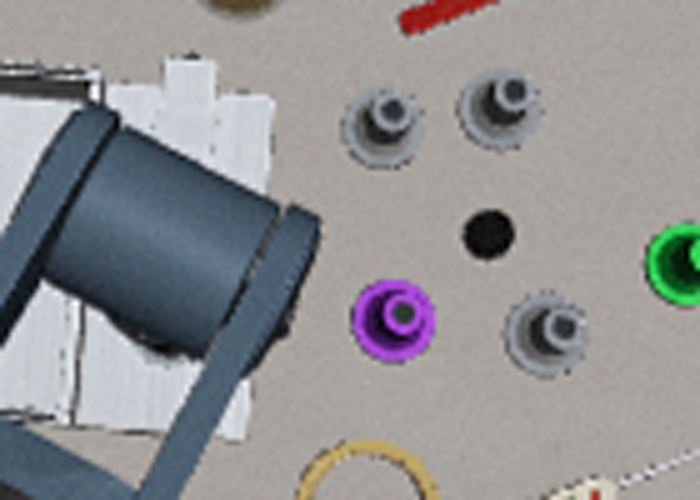

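```bash
python3 - <<'E'
from h import *
N=lambda x,y:(x/5+210-.4,y/5+150-.4);SN=lambda x,y:(x/4+200-.4,y/4+150-.4)
for nm,a,b in(("A",(429,286),(393,110)),("B",(498,357),(515,93)),("C",(275,447),(564,328))):
    print(nm,tri(SN(*a),N(*b)),plane("top",N(*b),.08))
for nm,a,b in (("cap",(359,452),(489,233)),):print(nm,plane("top",N(*b),.019))
C=np.array([.5068,.0395,0])
for a,b in((-.05,.045),(.05,.045),(0,-.045),(-.05,0)):print(a,b,C+a*ex+b*ey)
E
```

```text
A (array([ 0.5854, -0.2598,  0.081 ]), np.float64(0.0016009327231410254)) [ 0.5848 -0.2597  0.08  ]
B (array([ 0.5961, -0.3391,  0.0823]), np.float64(0.0026461527277471166)) [ 0.5952 -0.3389  0.08  ]
C (array([ 0.4434, -0.3662,  0.0813]), np.float64(0.001540090132613665)) [ 0.4427 -0.3663  0.08  ]
cap [ 0.5105 -0.3279  0.019 ]
-0.05 0.045 [0.4613 0.089  0.    ]
0.05 0.045 [0.5608 0.0796 0.    ]
0 -0.045 [ 0.5025 -0.0053  0.    ]
-0.05 0 [0.457  0.0442 0.    ]
```

```bash
python3 - <<'E'
from h import *
rel([.5852,-.2597,.20])
E
```

```text
t 15.30 tcp [ 0.4538 -0.1155  0.2692] units [ 5.636  2.339 -3.223] F [ 0.0722 -0.9386 -1.14  ] q [-0.4885  0.2631  1.7673 -0.0001  1.106  -1.7465] gap 0.465
tool x [ 0.9515 -0.3077  0.005 ] y [ 0.0045 -0.0025 -1.    ] z [ 0.3078  0.9515 -0.001 ]
```

Emit:
apply_moves(motion=[[45,1,0,-0.6,0],[45,2,0,-1.2,0],[45,3,0,-1.8,0],[45,4,0.5,-2.4,0],[45,5,1.2,-3,0],[45,5.64,2,-3.22,0],[45,5.64,2.34,-3.22,0],[45,5.64,2.34,-3.22,0]])

```text
t: 16.3
tcp_pos: [0.5822, -0.2576, 0.1952]
tool_rot: [-0.698, 0.112, -0.108, 0.699]
force: [-0.7, 0.5, -0.6]
finger_gap: 0.529
```

```bash
python3 - <<'E'
from h import *
rel([.5852,-.2597,.043])
s=manip.snapshot("side")[:,:,::-1];t=manip.snapshot("top")[:,:,::-1]
crop(s,250,170,350,290,5,"s11.png");crop(t,210,150,350,250,5,"t11.png")
E
```

```text
t 16.30 tcp [ 0.5822 -0.2576  0.1952] units [ 0.141  5.072 -0.043] F [-0.746   0.4894 -0.6187] q [-0.5918  0.5852  1.4335  0.      1.128  -1.8499] gap 0.529
tool x [ 0.9515 -0.3077 -0.0049] y [-0.0043  0.0029 -1.    ] z [0.3077 0.9515 0.0015]
```

View pics/s11.png

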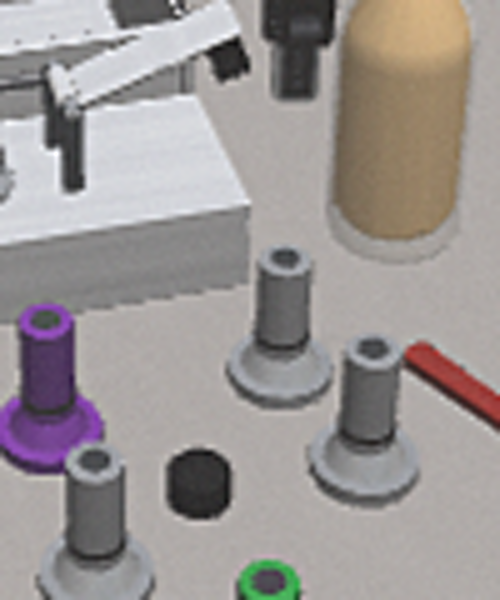

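Emit:
apply_moves(motion=[[45,0.1,1.2,-0.03,0],[45,0.1,2.4,-0.03,0],[45,0.1,3.6,-0.03,0],[45,0.1,4.6,-0.03,0],[45,0.1,5,-0.03,0],[45,0.1,5,-0.03,0],[45,0.1,5,-0.03,0]])

```text
t: 17.27
tcp_pos: [0.5876, -0.2613, 0.0489]
tool_rot: [0.699, -0.109, 0.111, -0.698]
force: [0.7, 0.1, 0.9]
finger_gap: 0.528
```

```bash
python3 - <<'E'
from h import *
rel([.5852,-.2597,.043])
s=manip.snapshot("side")[:,:,::-1]
crop(s,250,170,350,290,5,"s12.png")
E
```

```text
t 17.27 tcp [ 0.5876 -0.2613  0.0489] units [-0.091  0.195  0.025] F [0.6665 0.1021 0.8692] q [-0.5919  0.7835  1.5126  0.      0.8423 -1.85  ] gap 0.528
tool x [ 0.9515 -0.3076  0.0031] y [ 0.0027 -0.0018 -1.    ] z [ 0.3076  0.9515 -0.0009]
```

View pics/s12.png

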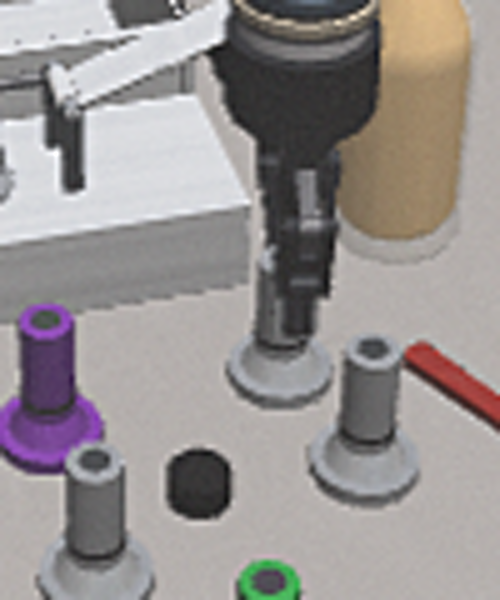

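Emit:
apply_moves(motion=[[45,-0.09,0.12,0.02,0],[0,-0.09,0.12,0.02,0],[0,-0.09,0.12,0.02,0],[0,-0.09,0.12,0.02,0],[0,-0.09,0.12,0.02,0],[0,-0.09,-0.4,0.02,0],[0,-0.09,-1.4,0.02,0],[0,-0.09,-2.8,0.02,0],[0,-0.09,-4.2,0.02,0],[0,-0.09,-5.6,0.02,0],[0,-0.09,-7,0.02,0],[0,-0.09,-7,0.02,0]], squeeze=50)

```text
t: 18.82
tcp_pos: [0.5864, -0.2609, 0.2621]
tool_rot: [0.7, -0.107, 0.114, -0.697]
force: [-0.2, 0.5, -1.0]
finger_gap: 0.317
```

```bash
python3 - <<'E'
from h import *
C=np.array([.5068,.0395,0])
P=C+.055*ex+.04*ey;print(P)
rel(P+[0,0,.25])
s=manip.snapshot("side")[:,:,::-1]
crop(s,200,70,350,250,4,"s13.png")
E
```

```text
[0.5653 0.0741 0.    ]
t 18.82 tcp [ 0.5864 -0.2609  0.2621] units [-4.107  0.33  10.41 ] F [-0.2213  0.5484 -1.0254] q [-0.5924  0.5156  1.3616 -0.0002  1.2537 -1.8503] gap 0.317
tool x [ 0.9514 -0.3077  0.0103] y [ 0.0088 -0.0061 -0.9999] z [ 0.3078  0.9515 -0.0031]
```

View pics/s13.png

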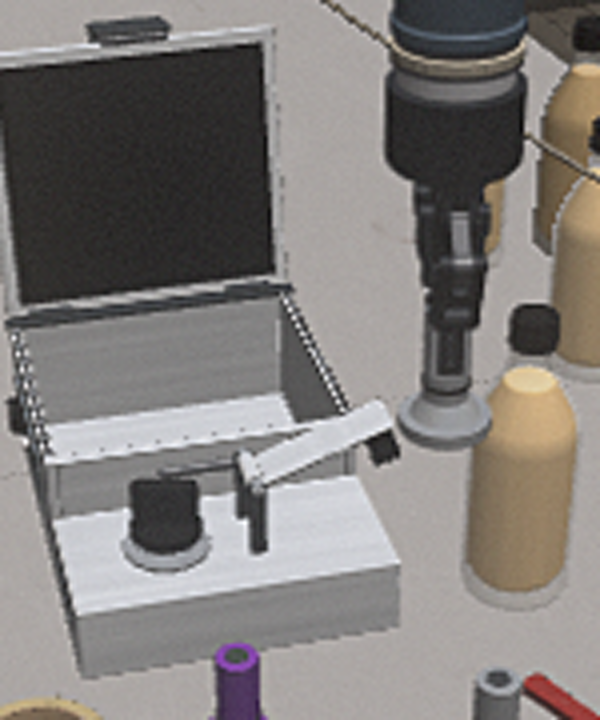

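Emit:
apply_moves(motion=[[0,-0.6,0,1.5,0],[0,-1.2,0,3,0],[0,-1.8,0,4.5,0],[0,-2.4,0,6,0],[0,-3,0,7.5,0],[0,-3.5,0,8.8,0],[0,-4,0.3,10,0],[0,-4.1,0.3,10.4,0],[0,-4.1,0.3,10.4,0],[0,-4.1,0.3,10.4,0]])

```text
t: 20.12
tcp_pos: [0.5634, 0.0742, 0.2478]
tool_rot: [0.699, -0.111, 0.11, -0.698]
force: [-0.3, 1.1, -1.5]
finger_gap: 0.316
```

```bash
python3 - <<'E'
from h import *
C=np.array([.5068,.0395,0])
P=C+.055*ex+.04*ey
rel(P+[0,0,.0565])
s=manip.snapshot("side")[:,:,::-1]
crop(s,180,50,350,250,3.5,"s14.png")
t=manip.snapshot("top")[:,:,::-1]
crop(t,110,120,280,250,4,"t14.png")
E
```

```text
t 20.12 tcp [0.5634 0.0742 0.2478] units [0.063 6.378 0.022] F [-0.3352  1.1265 -1.5338] q [-0.0653  0.4318  1.5583 -0.0008  1.1517 -1.3218] gap 0.316
tool x [ 0.9511 -0.3088 -0.    ] y [-0.0002 -0.0007 -1.    ] z [ 0.3088  0.9511 -0.0007]
```

View pics/s14.png

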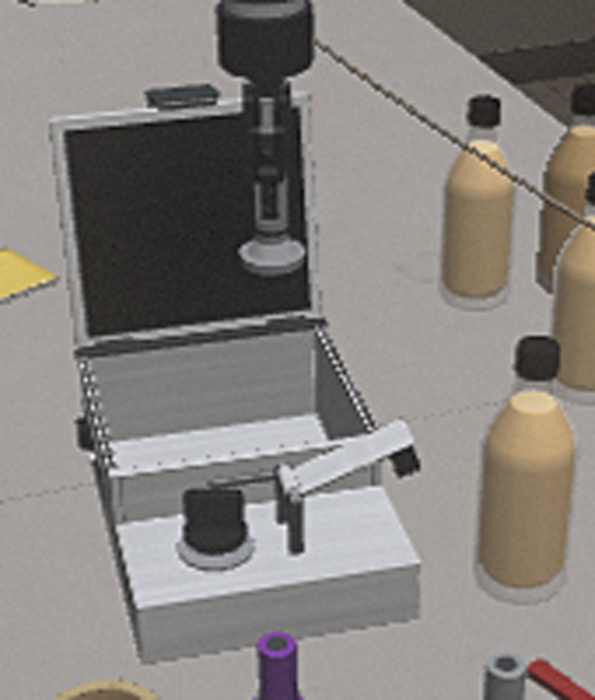

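View pics/t14.png

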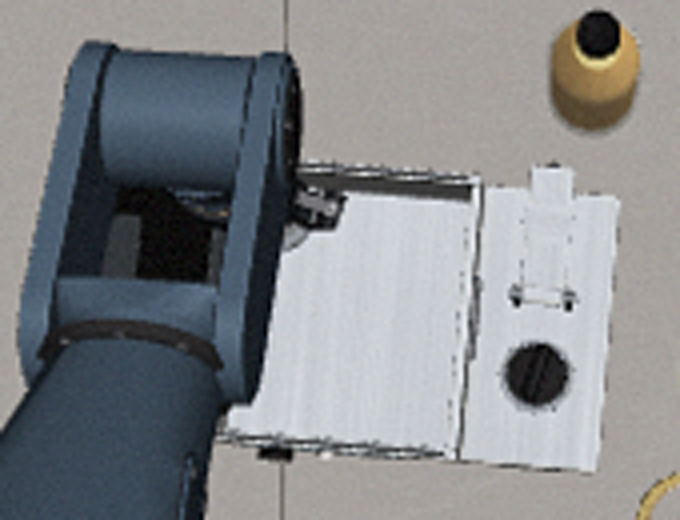

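```bash
python3 - <<'E'
from h import *
for z in(.35,.45,.5):print(z,plane("top",(110+22/4,120+330/4),z),plane("top",(110+85/4,120+50/4),z))
# lid free edge corners: side full px, top full px from first pictures
for a,b in (((190+20/4-.4,70+58/4-.4),(120+40/4.6-.4,130+438/4.6-.4)),((190+315/4-.4,70+30/4-.4),(120+85/4.6-.4,130+65/4.6-.4))):
    print(tri(a,b))
C=np.array([.5068,.0395,.107]);print("hinge",C+.103*ey)
E
```

```text
0.35 [0.466  0.2161 0.35  ] [0.6514 0.1788 0.35  ]
0.45 [0.4568 0.1874 0.45  ] [0.6267 0.1532 0.45  ]
0.5 [0.4523 0.1731 0.5   ] [0.6143 0.1405 0.5   ]
(array([0.4105, 0.1928, 0.307 ]), np.float64(0.0019575634666371563))
(array([0.6329, 0.1704, 0.3058]), np.float64(0.004289110465934428))
hinge [0.5166 0.142  0.107 ]
```

```bash
python3 - <<'E'
from h import *
C=np.array([.5068,.0395,0])
P=C+.065*ex+.01*ey;print(P)
rel(P+[0,0,.0565])
E
```

```text
[0.5725 0.0433 0.    ]
t 20.23 tcp [0.5634 0.0741 0.2481] units [ 0.603  6.387 -0.881] F [ 0.3373 -0.972  -1.2437] q [-0.0657  0.4314  1.5582 -0.0004  1.1518 -1.3216] gap 0.313
tool x [ 0.9509 -0.3095  0.0002] y [ 0.0001 -0.0004 -1.    ] z [ 0.3095  0.9509 -0.0003]
```

Emit:
apply_moves(motion=[[0,0.3,0,-0.45,0],[0,0.6,0,-0.88,0],[0,0.6,1,-0.88,0],[0,0.6,2,-0.88,0],[0,0.6,3,-0.88,0],[0,0.6,3.8,-0.88,0],[0,0.6,4.6,-0.88,0],[0,0.6,5.3,-0.88,0],[0,0.6,5.8,-0.88,0],[0,0.6,6.1,-0.88,0],[0,0.6,6.1,-0.88,0]])

```text
t: 21.6
tcp_pos: [0.572, 0.0445, 0.0647]
tool_rot: [0.698, -0.111, 0.11, -0.698]
force: [-0.6, 0.5, -0.9]
finger_gap: 0.308
```

```bash
python3 - <<'E'
from h import *
C=np.array([.5068,.0395,0])
P=C+.065*ex+.01*ey
rel(P+[0,0,.0565])
s=manip.snapshot("side")[:,:,::-1]
crop(s,180,50,350,250,3.5,"s15.png")
E
```

```text
t 21.60 tcp [0.572  0.0445 0.0647] units [ 0.025  0.275 -0.033] F [-0.5955  0.4833 -0.8601] q [-0.1171  0.6976  1.6887 -0.      0.756  -1.3746] gap 0.308
tool x [ 0.9513 -0.3082 -0.0007] y [-0.0007  0.0001 -1.    ] z [ 0.3082  0.9513 -0.0002]
```

View pics/s15.png

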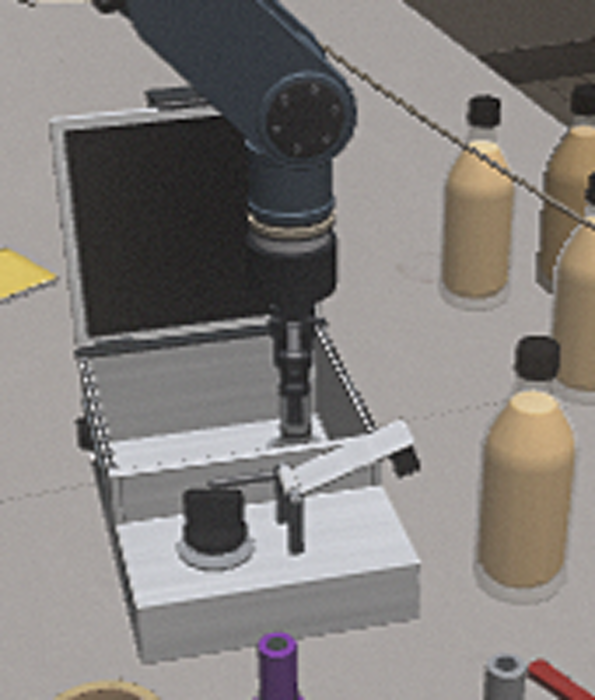

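Inside, about 8 mm above the floor. I lower slowly and watch the force.

Emit:
apply_moves(motion=[[0,0,0.1,0,0],[0,0,0.18,0,0],[0,0,0.23,0,0],[0,0,0.26,0,0],[0,0,0.26,0,0]])

```text
t: 22.28
tcp_pos: [0.5721, 0.0448, 0.0573]
tool_rot: [0.698, -0.11, 0.11, -0.698]
force: [0.1, 0.3, -1.8]
finger_gap: 0.314
```

Emit:
apply_moves(motion=[[0,0,0.05,0,0],[0,0,0.08,0,0],[0,0,0.08,0,0],[0,0,0.08,0,0]])

```text
t: 22.78
tcp_pos: [0.5721, 0.0448, 0.0549]
tool_rot: [0.698, -0.11, 0.11, -0.698]
force: [-0.3, -0.6, -0.6]
finger_gap: 0.319
```

Emit:
apply_moves(motion=[[0,0,0.03,0,0],[0,0,0.07,0,0],[0,0,0.07,0,0],[0,0,0.07,0,0]])

```text
t: 23.28
tcp_pos: [0.5723, 0.0448, 0.0537]
tool_rot: [0.698, -0.11, 0.11, -0.698]
force: [-1.0, 0.8, 5.0]
finger_gap: 0.315
```

Contact at 5 N. Now release to 50 mm and lift.

Emit:
apply_moves(motion=[[48,0,0,0,0],[48,0,0,0,0],[48,0,0,0,0],[48,0,-1,0,0],[48,0,-2.2,0,0],[48,0,-3.6,0,0],[48,0,-5,0,0],[48,0,-6.2,0,0],[48,0,-6.2,0,0]])

```text
t: 24.4
tcp_pos: [0.5741, 0.0446, 0.242]
tool_rot: [-0.698, 0.108, -0.113, 0.699]
force: [0.3, 0.4, -1.2]
finger_gap: 0.557
```

```bash
python3 - <<'E'
from h import *
s=manip.snapshot("side")[:,:,::-1]
crop(s,180,50,350,290,3,"s16.png")
t=manip.snapshot("top")[:,:,::-1]
crop(t,120,120,350,260,3.4,"t16.png")
rel([.5957,-.339,.22])
E
```

```text
t 24.50 tcp [0.5716 0.0448 0.2385] units [  4.702   0.617 -11.925] F [-0.4094  0.2315 -0.1612] q [-0.1166  0.4496  1.5562  0.      1.1363 -1.3745] gap 0.559
tool x [ 0.9514 -0.3078 -0.0005] y [-0.0005  0.0001 -1.    ] z [ 0.3078  0.9514 -0.0001]
```

View pics/s16.png

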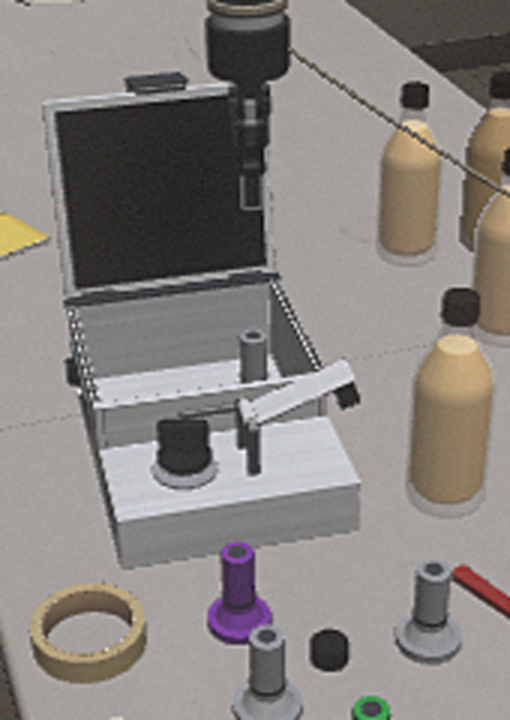

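View pics/t16.png

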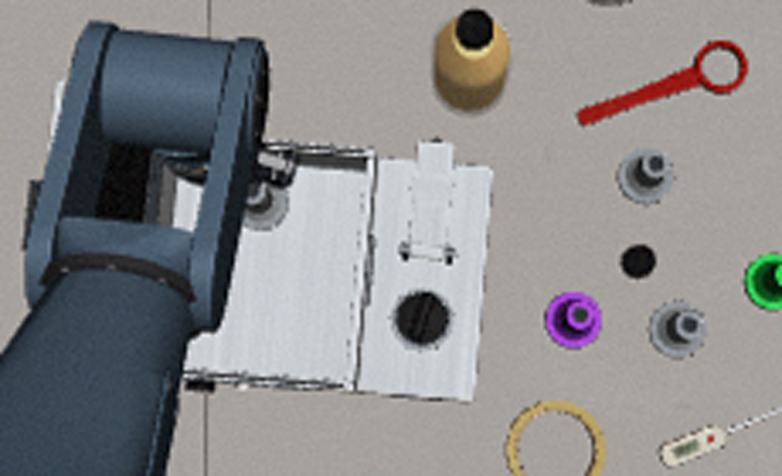

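Emit:
apply_moves(motion=[[48,0.8,0,-2,0],[48,1.6,0,-4,0],[48,2.4,0,-6,0],[48,3.2,0,-8,0],[48,4,0,-10,0],[48,4.5,0,-11.4,0],[48,4.7,0.6,-11.9,0],[48,4.7,0.6,-11.9,0],[48,4.7,0.6,-11.9,0]])

```text
t: 25.62
tcp_pos: [0.5959, -0.336, 0.2196]
tool_rot: [-0.698, 0.111, -0.109, 0.699]
force: [-0.4, 0.6, -0.4]
finger_gap: 0.562
```

```bash
python3 - <<'E'
from h import *
rel([.5957,-.339,.0455])
s=manip.snapshot("side")[:,:,::-1]
crop(s,250,170,350,290,5,"s17.png")
E
```

```text
t 25.62 tcp [ 0.5959 -0.336   0.2196] units [ 0.042  5.801 -0.109] F [-0.3551  0.5822 -0.4022] q [-0.6767  0.6228  1.28    0.0007  1.2424 -1.9362] gap 0.562
tool x [ 0.9519 -0.3065 -0.0032] y [-0.0025  0.0028 -1.    ] z [0.3065 0.9519 0.0019]
```

View pics/s17.png

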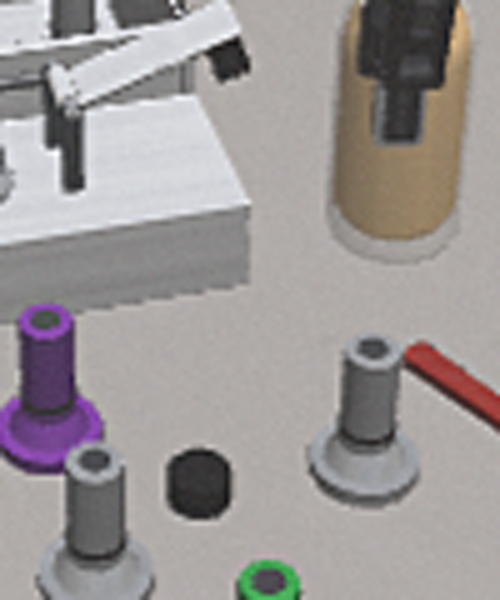

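Emit:
apply_moves(motion=[[48,0.03,1.3,-0.09,0],[48,0.03,2.6,-0.09,0],[48,0.03,3.9,-0.09,0],[48,0.03,5,-0.09,0],[48,0.03,5.7,-0.09,0],[48,0.03,5.8,-0.09,0],[48,0.03,5.8,-0.09,0]])

```text
t: 26.55
tcp_pos: [0.5973, -0.3413, 0.048]
tool_rot: [0.699, -0.109, 0.111, -0.698]
force: [0.5, -0.5, 0.4]
finger_gap: 0.559
```

```bash
python3 - <<'E'
from h import *
rel([.5957,-.339,.0455])
s=manip.snapshot("side")[:,:,::-1]
crop(s,250,170,350,290,5,"s18.png")
E
```

```text
t 26.55 tcp [ 0.5973 -0.3413  0.048 ] units [-0.073  0.082  0.056] F [ 0.4584 -0.4766  0.3626] q [-0.6812  0.8295  1.3858  0.      0.9242 -1.9397] gap 0.559
tool x [ 0.9516 -0.3073  0.0019] y [ 0.0016 -0.0012 -1.    ] z [ 0.3073  0.9516 -0.0007]
```

View pics/s18.png

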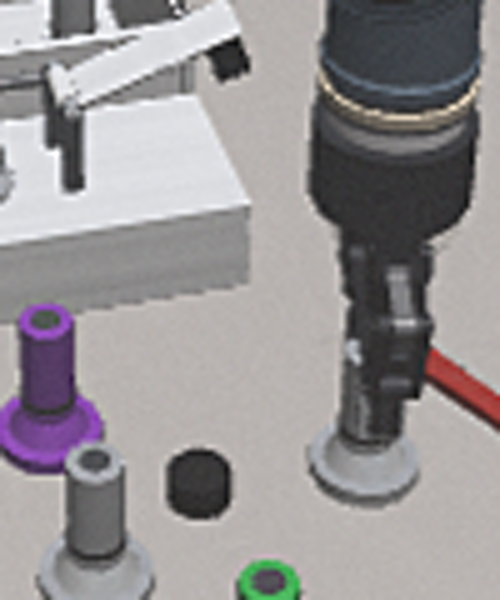

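Emit:
apply_moves(motion=[[48,-0.1,0.08,0.05,0],[0,-0.1,0.08,0.05,0],[0,-0.1,0.08,0.05,0],[0,-0.1,0.08,0.05,0],[0,-0.1,0.08,0.05,0],[0,-0.1,-0.4,0.05,0],[0,-0.1,-1.4,0.05,0],[0,-0.1,-2.8,0.05,0],[0,-0.1,-4.2,0.05,0],[0,-0.1,-5.6,0.05,0],[0,-0.1,-6.9,0.05,0],[0,-0.1,-6.9,0.05,0]], squeeze=50)

```text
t: 28.1
tcp_pos: [0.5959, -0.3404, 0.2584]
tool_rot: [0.7, -0.107, 0.113, -0.697]
force: [0.3, -0.1, -1.1]
finger_gap: 0.313
```

```bash
python3 - <<'E'
from h import *
C=np.array([.5068,.0395,0])
P=C+0*ex-.035*ey;print(P)
rel(P+[0,0,.25])
s=manip.snapshot("side")[:,:,::-1]
crop(s,200,70,380,250,3.5,"s19.png")
E
```

```text
[0.5035 0.0047 0.    ]
t 28.10 tcp [ 0.5959 -0.3404  0.2584] units [-6.473  0.187  9.995] F [ 0.3055 -0.0522 -1.1314] q [-0.6814  0.5843  1.2425 -0.0001  1.3052 -1.9393] gap 0.313
tool x [ 0.9514 -0.3077  0.0089] y [ 0.0074 -0.0061 -1.    ] z [ 0.3078  0.9515 -0.0035]
```

View pics/s19.png

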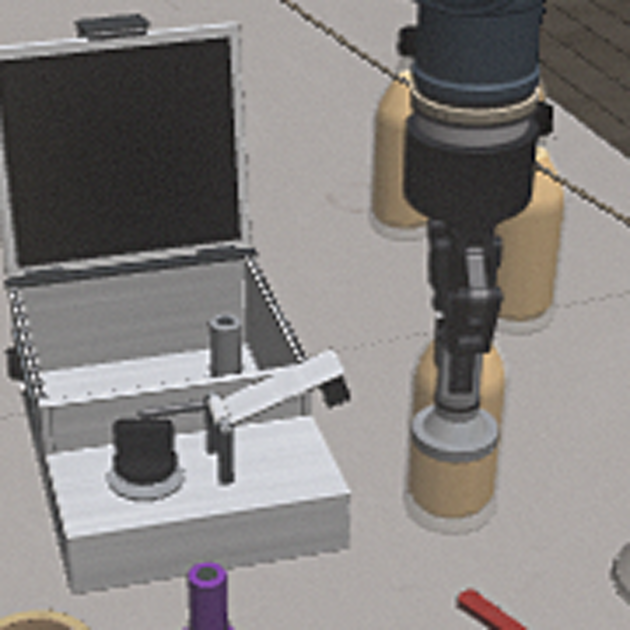

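Emit:
apply_moves(motion=[[0,-1,0,1.5,0],[0,-2,0,3,0],[0,-2.9,0,4.5,0],[0,-3.9,0,6,0],[0,-4.9,0,7.5,0],[0,-5.7,0,8.8,0],[0,-6.3,0.2,9.7,0],[0,-6.47,0.2,10,0],[0,-6.47,0.2,10,0],[0,-6.47,0.2,10,0]])

```text
t: 29.4
tcp_pos: [0.5023, 0.0052, 0.2476]
tool_rot: [0.699, -0.11, 0.111, -0.698]
force: [-0.7, -0.2, -0.9]
finger_gap: 0.316
```

```bash
python3 - <<'E'
from h import *
rel([.5035,.0047,.0645])
E
```

```text
t 29.40 tcp [0.5023 0.0052 0.2476] units [ 0.04   6.103 -0.002] F [-0.7401 -0.24   -0.8824] q [-0.2121  0.3415  1.7157 -0.0006  1.084  -1.4687] gap 0.316
tool x [ 0.9511 -0.3088  0.0004] y [ 0.0003 -0.0006 -1.    ] z [ 0.3088  0.9511 -0.0005]
```

Emit:
apply_moves(motion=[[0,0.04,1,0,0],[0,0.04,2,0,0],[0,0.04,3,0,0],[0,0.04,4,0,0],[0,0.04,4.8,0,0],[0,0.04,5.5,0,0],[0,0.04,5.9,0,0],[0,0.04,6.15,0,0],[0,0.04,6.3,0,0],[0,0.04,6.3,0,0]])

```text
t: 30.65
tcp_pos: [0.503, 0.0059, 0.059]
tool_rot: [0.698, -0.11, 0.11, -0.698]
force: [0.1, 0.3, -0.9]
finger_gap: 0.314
```

```bash
python3 - <<'E'
from h import *
rel([.5035,.0047,.054])
s=manip.snapshot("side")[:,:,::-1]
crop(s,180,50,350,250,3.5,"s20.png")
E
```

```text
t 30.65 tcp [0.503  0.0059 0.059 ] units [ 0.028  0.166 -0.034] F [ 0.0543  0.3396 -0.8688] q [-0.2107  0.6529  1.8724 -0.      0.6159 -1.4685] gap 0.314
tool x [ 0.9514 -0.3078  0.0004] y [ 0.0004 -0.0001 -1.    ] z [0.3078 0.9514 0.    ]
```

View pics/s20.png

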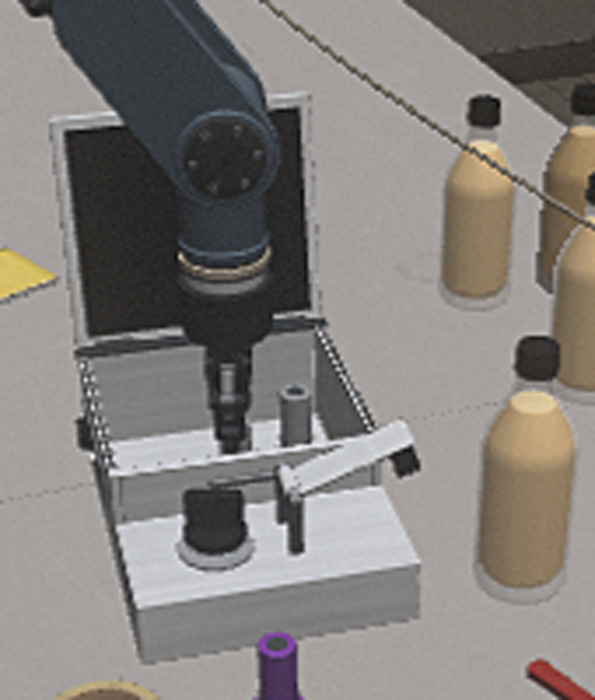

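Emit:
apply_moves(motion=[[0,0,0.07,0,0],[0,0,0.13,0,0],[0,0,0.17,0,0],[0,0,0.17,0,0],[0,0,0.17,0,0]])

```text
t: 31.32
tcp_pos: [0.5032, 0.0061, 0.0549]
tool_rot: [0.699, -0.11, 0.111, -0.698]
force: [-0.5, 1.1, 7.8]
finger_gap: 0.32
```

Emit:
apply_moves(motion=[[48,0,0,0,0],[48,0,0,0,0],[48,0,0,0,0],[48,0,-1,0,0],[48,0,-2.2,0,0],[48,0,-3.6,0,0],[48,0,-5,0,0],[48,0,-6,0,0],[48,0,-6,0,0]])

```text
t: 32.45
tcp_pos: [0.5043, 0.0058, 0.2359]
tool_rot: [0.699, -0.108, 0.112, -0.698]
force: [0.3, -0.5, -0.9]
finger_gap: 0.562
```

```bash
python3 - <<'E'
from h import *
s=manip.snapshot("side")[:,:,::-1]
crop(s,180,50,350,290,3,"s21.png")
t=manip.snapshot("top")[:,:,::-1]
crop(t,120,120,350,260,3.4,"t21.png")
rel([.4431,-.3662,.22])
E
```

```text
t 32.55 tcp [0.5022 0.0061 0.2332] units [  1.946   0.439 -12.415] F [ 0.6449  0.2788 -0.8096] q [-0.2107  0.361   1.7325  0.      1.049  -1.4685] gap 0.558
tool x [ 0.9514 -0.3079 -0.0009] y [-0.0009  0.0002 -1.    ] z [ 0.3079  0.9514 -0.0001]
```

View pics/s21.png

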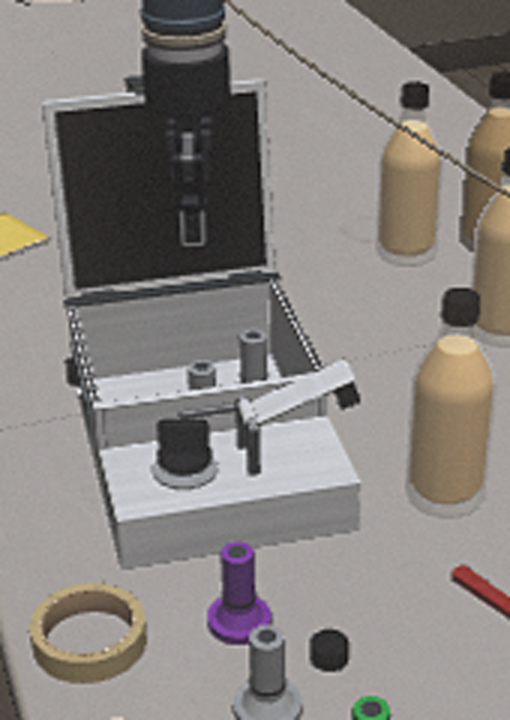

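View pics/t21.png

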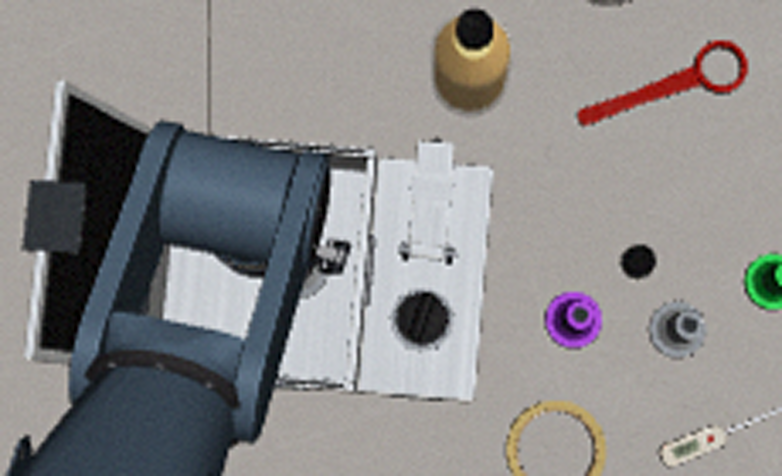

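Emit:
apply_moves(motion=[[48,0.3,0,-2,0],[48,0.6,0,-4,0],[48,0.9,0,-6,0],[48,1.2,0,-8,0],[48,1.6,0,-10,0],[48,1.8,0,-11.6,0],[48,1.92,0.4,-12.4,0],[48,1.92,0.4,-12.4,0],[48,1.92,0.4,-12.4,0]])

```text
t: 33.67
tcp_pos: [0.4429, -0.3633, 0.2205]
tool_rot: [-0.697, 0.111, -0.109, 0.7]
force: [0.4, -0.0, -0.2]
finger_gap: 0.561
```

```bash
python3 - <<'E'
from h import *
rel([.4431,-.3662,.0455])
s=manip.snapshot("side")[:,:,::-1]
crop(s,220,170,340,310,4.5,"s22.png")
E
```

```text
t 33.67 tcp [ 0.4429 -0.3633  0.2205] units [ 0.054  5.834 -0.103] F [ 0.3637 -0.0229 -0.2358] q [-0.8825  0.4715  1.575   0.0008  1.0989 -2.1418] gap 0.561
tool x [ 0.9518 -0.3068 -0.0028] y [-0.0019  0.0034 -1.    ] z [0.3068 0.9518 0.0026]
```

View pics/s22.png

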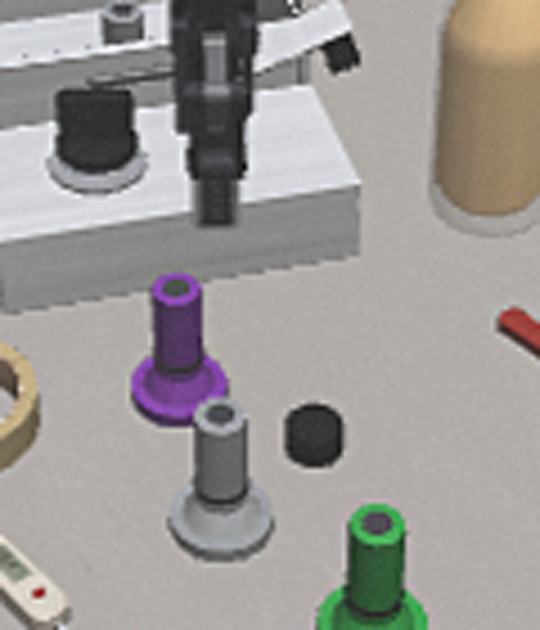

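Gripper above the remaining grey nozzle (crop (221,410)); descending.

Emit:
apply_moves(motion=[[48,0,1.3,-0.08,0],[48,0,2.6,-0.08,0],[48,0,3.9,-0.08,0],[48,0,5,-0.08,0],[48,0,5.7,-0.08,0],[48,0,5.83,-0.08,0],[48,0,5.83,-0.08,0]])

```text
t: 34.6
tcp_pos: [0.4431, -0.3673, 0.0474]
tool_rot: [0.699, -0.109, 0.11, -0.698]
force: [-0.5, -0.4, 0.1]
finger_gap: 0.56
```

```bash
python3 - <<'E'
from h import *
rel([.4431,-.3662,.0455])
s=manip.snapshot("side")[:,:,::-1]
crop(s,220,170,340,310,4.5,"s23.png")
E
```

```text
t 34.60 tcp [ 0.4431 -0.3673  0.0474] units [-0.01   0.065  0.036] F [-0.4646 -0.4372  0.135 ] q [-0.8863  0.7274  1.6914  0.0001  0.7221 -2.1457] gap 0.56
tool x [ 0.9519 -0.3065  0.0006] y [ 0.0005 -0.0004 -1.    ] z [ 0.3065  0.9519 -0.0003]
```

View pics/s23.png

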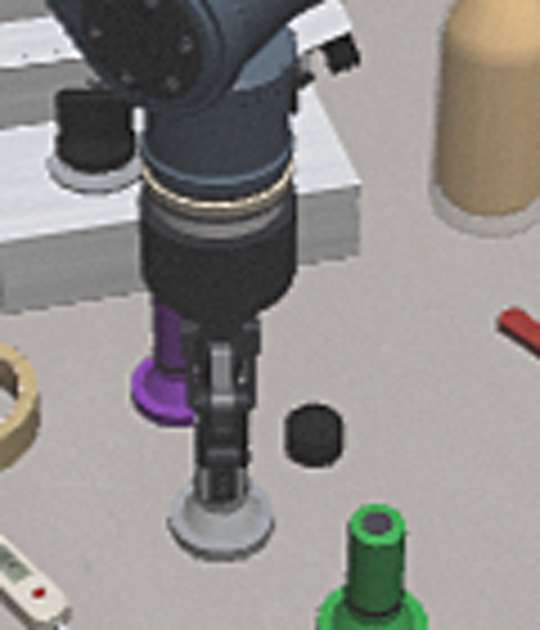

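Emit:
apply_moves(motion=[[48,0,0.06,0.03,0],[0,0,0.06,0.03,0],[0,0,0.06,0.03,0],[0,0,0.06,0.03,0],[0,0,0.06,0.03,0],[0,0,-0.4,0.03,0],[0,0,-1.4,0.03,0],[0,0,-2.8,0.03,0],[0,0,-4.2,0.03,0],[0,0,-5.6,0.03,0],[0,0,-6.9,0.03,0],[0,0,-6.9,0.03,0]], squeeze=50)

```text
t: 36.15
tcp_pos: [0.4439, -0.3687, 0.2575]
tool_rot: [0.7, -0.108, 0.112, -0.697]
force: [0.5, 0.5, -1.8]
finger_gap: 0.312
```

```bash
python3 - <<'E'
from h import *
C=np.array([.5068,.0395,0])
P=C-.065*ex+.01*ey;print(P)
rel(P+[0,0,.25])
E
```

```text
[0.443  0.0556 0.    ]
t 36.15 tcp [ 0.4439 -0.3687  0.2575] units [-4.38   0.159 13.449] F [ 0.4908  0.5085 -1.7787] q [-0.8866  0.4298  1.5314 -0.0001  1.1723 -2.1445] gap 0.312
tool x [ 0.9514 -0.3078  0.0068] y [ 0.0051 -0.0064 -1.    ] z [ 0.3078  0.9514 -0.0045]
```

Emit:
apply_moves(motion=[[0,-0.5,0,1.5,0],[0,-1,0,3,0],[0,-1.5,0,4.5,0],[0,-2,0,6,0],[0,-2.45,0,7.5,0],[0,-2.95,0,9,0],[0,-3.4,0,10.5,0],[0,-3.9,0,12,0],[0,-4.25,0.1,13,0],[0,-4.38,0.1,13.45,0],[0,-4.38,0.1,13.45,0],[0,-4.38,0.1,13.45,0]])

```text
t: 37.65
tcp_pos: [0.442, 0.0563, 0.2506]
tool_rot: [0.699, -0.111, 0.11, -0.698]
force: [0.3, 0.7, -1.3]
finger_gap: 0.314
```

```bash
python3 - <<'E'
from h import *
rel([.443,.0556,.060])
s=manip.snapshot("side")[:,:,::-1]
crop(s,180,50,350,250,3.5,"s24.png")
E
```

```text
t 37.65 tcp [0.442  0.0563 0.2506] units [ 0.04   6.353 -0.008] F [ 0.2782  0.7124 -1.3006] q [-0.1247  0.2584  1.8386 -0.0007  1.0448 -1.3814] gap 0.314
tool x [ 0.9512 -0.3086 -0.0001] y [-0.0003 -0.0005 -1.    ] z [ 0.3086  0.9512 -0.0006]
```

View pics/s24.png

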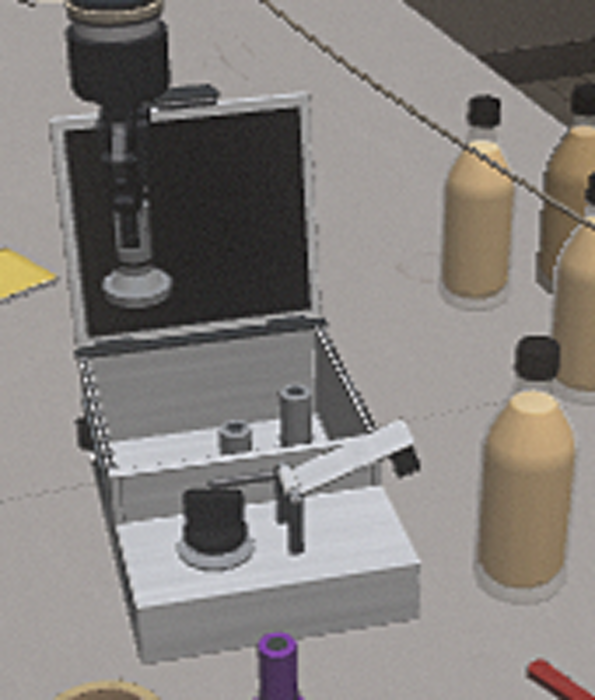

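Emit:
apply_moves(motion=[[0,0.03,1,0,0],[0,0.03,2,0,0],[0,0.03,3,0,0],[0,0.03,4,0,0],[0,0.03,4.8,0,0],[0,0.03,5.5,0,0],[0,0.03,6,0,0],[0,0.03,6.3,0,0],[0,0.03,6.38,0,0],[0,0.03,6.38,0,0]])

```text
t: 38.95
tcp_pos: [0.4431, 0.0567, 0.0596]
tool_rot: [-0.698, 0.11, -0.111, 0.698]
force: [-0.3, 0.0, -2.3]
finger_gap: 0.319
```

```bash
python3 - <<'E'
from h import *
rel([.443,.0556,.055])
E
```

```text
t 38.95 tcp [0.4431 0.0567 0.0596] units [ 0.009  0.155 -0.036] F [-0.2864  0.0399 -2.2621] q [-0.1238  0.6171  2.013  -0.      0.5108 -1.3812] gap 0.319
tool x [ 0.9513 -0.3082  0.0007] y [ 0.0007 -0.0001 -1.    ] z [0.3082 0.9513 0.0001]
```

Emit:
apply_moves(motion=[[0,0,0.07,0,0],[0,0,0.13,0,0],[0,0,0.18,0,0],[0,0,0.18,0,0],[0,0,0.18,0,0]])

```text
t: 39.58
tcp_pos: [0.4431, 0.0572, 0.0555]
tool_rot: [-0.698, 0.109, -0.111, 0.699]
force: [-1.4, 1.1, 13.6]
finger_gap: 0.31
```

Emit:
apply_moves(motion=[[48,0,0,0,0],[48,0,0,0,0],[48,0,0,0,0],[48,0,-1,0,0],[48,0,-2.2,0,0],[48,0,-3.6,0,0],[48,0,-5,0,0],[48,0,-6,0,0],[48,0,-6,0,0]])

```text
t: 40.7
tcp_pos: [0.4441, 0.0569, 0.2359]
tool_rot: [-0.698, 0.108, -0.112, 0.699]
force: [0.0, 0.8, -0.4]
finger_gap: 0.561
```

```bash
python3 - <<'E'
from h import *
rel([.45,-.20,.30])
E
```

```text
t 40.70 tcp [0.4441 0.0569 0.2359] units [ 2.834 -2.129 -8.084] F [ 0.0472  0.7954 -0.3946] q [-0.1232  0.2807  1.8568  0.      0.9985 -1.3812] gap 0.561
tool x [ 0.9515 -0.3077  0.0054] y [ 0.0054 -0.0007 -1.    ] z [0.3077 0.9515 0.001 ]
```

Emit:
apply_moves(motion=[[48,0.4,-1,-1,0],[30,0.8,-2,-2,0.8],[10,1.2,-2.1,-3.5,1.6],[0,1.6,-2.1,-5,2.4],[0,2,-2.1,-6.5,3.2],[0,2.4,-2.1,-8,4],[0,2.8,-2.1,-8.1,5],[0,2.8,-2.1,-8.1,6],[0,2.8,-2.1,-8.1,7],[0,2.8,-2.1,-8.1,8]])

```text
t: 41.95
tcp_pos: [0.447, -0.1996, 0.2949]
tool_rot: [-0.463, 0.536, -0.533, 0.462]
force: [0.8, 0.7, -0.4]
finger_gap: 0.003
```

```bash
python3 - <<'E'
from h import *
rel([.45,-.2,.3],ex)
s=manip.snapshot("side")[:,:,::-1];t=manip.snapshot("top")[:,:,::-1]
cv2.imwrite("pics/s25f.png",s);cv2.imwrite("pics/t25f.png",t)
crop(s,180,60,300,190,5,"s25.png");crop(t,115,130,255,250,5,"t25.png")
E
```

```text
t 41.95 tcp [ 0.447  -0.1996  0.2949] units [-0.003 -0.17   0.101] F [ 0.8243  0.6638 -0.419 ] q [-0.6488  0.2674  1.6786  0.      1.1997 -0.5043] gap 0.003
tool x [-0.144  -0.9896 -0.002 ] y [-0.0033  0.0025 -1.    ] z [ 0.9896 -0.144  -0.0036]
twist for z=+1*dir: -0.28 (x10deg)
twist for z=-1*dir: 17.72 (x10deg)
```

View pics/s25.png

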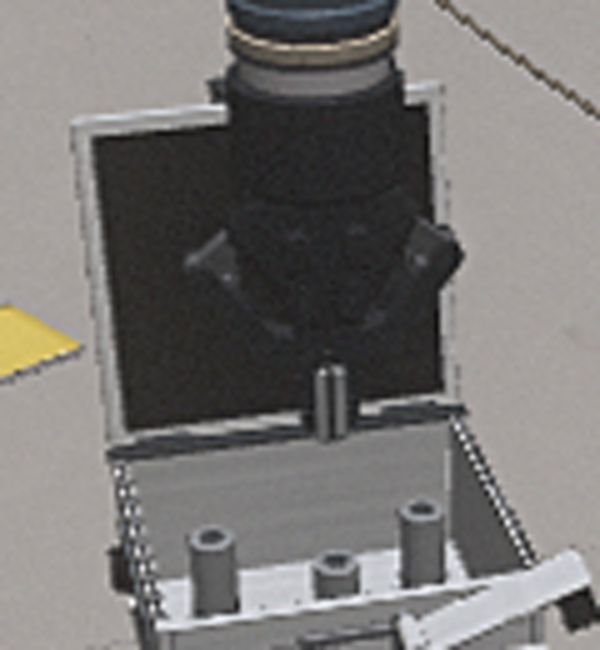

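View pics/t25.png

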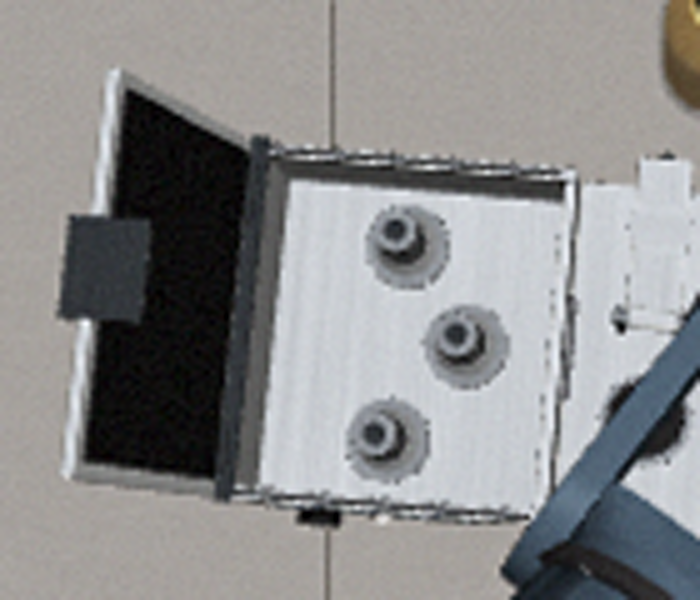

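```bash
python3 - <<'E'
from h import *
o,d1=ray("side",(281,70));_,d2=ray("side",(390,140));ns=np.cross(d1,d2)
for u,v in((50,136),(100,114),(150,91),(200,69),(250,47)):
    p0,d=ray("top",(u,v));t=ns@(o-p0)/(ns@d);print(u,v,p0+t*d)
C=np.array([.5068,.0395,.107]);H=C+.103*ey;print("H",H)
# trajectory for tip: off-middle -0.055 ex, r=.175
print("start above behind", H-.055*ex+.09*ey+[0,0,.25])
E
```

```text
50 136 [0.6518 0.4064 0.3171]
100 114 [0.724  0.2867 0.2755]
150 91 [0.8065 0.1574 0.2271]
200 69 [0.8925 0.0152 0.1775]
250 47 [ 0.9866 -0.1405  0.1232]
H [0.5166 0.142  0.107 ]
start above behind [0.4704 0.2368 0.357 ]
```

View pics/t25f.png

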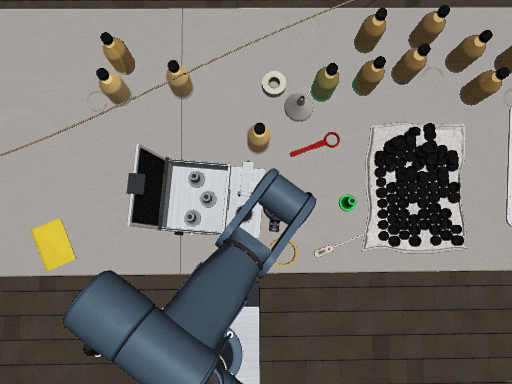

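```bash
python3 - <<'E'
from h import *
H=np.array([.5166,.142,.107])
rel(H-.055*ex+.088*ey+[0,0,.263],ex)
E
```

```text
t 42.05 tcp [ 0.4471 -0.1996  0.2951] units [-14.453  -2.464  -1.24 ] F [-0.4945  0.1764  0.1777] q [-0.6486  0.2671  1.6784  0.      1.2    -0.5103] gap -0.0
tool x [-0.1379 -0.9904 -0.0019] y [-0.003   0.0023 -1.    ] z [ 0.9904 -0.1379 -0.0033]
twist for z=+1*dir: -0.25 (x10deg)
twist for z=-1*dir: 17.75 (x10deg)
```

Emit:
apply_moves(motion=[[0,0,-1.5,0,0],[0,-1,-2.5,-0.1,0],[0,-2.6,-2.5,-0.2,-0.25],[0,-4.2,-2.5,-0.35,-0.25],[0,-5.8,-2.5,-0.5,-0.25],[0,-7.4,-2.5,-0.65,-0.25],[0,-9,-2.5,-0.8,-0.25],[0,-10.6,-2.5,-0.9,-0.25],[0,-12.2,-2.5,-1.05,-0.25],[0,-13.6,-2.5,-1.15,-0.25],[0,-14.45,-2.5,-1.24,-0.25],[0,-14.45,-2.5,-1.24,-0.25]])

```text
t: 43.55
tcp_pos: [0.4701, 0.2358, 0.3706]
tool_rot: [-0.478, 0.522, -0.521, 0.476]
force: [0.5, -0.0, -0.1]
finger_gap: -0.003
```

```bash
python3 - <<'E'
from h import *
H=np.array([.5166,.142,.107])
rel(H-.055*ex+.088*ey+[0,0,.153],ex)
s=manip.snapshot("side")[:,:,::-1];t=manip.snapshot("top")[:,:,::-1]
crop(s,160,0,330,190,3.5,"s26.png");crop(t,80,130,255,250,4,"t26.png")
E
```

```text
t 43.55 tcp [0.4701 0.2358 0.3706] units [0.028 3.685 0.013] F [ 0.5296 -0.0293 -0.0664] q [0.2522 0.2525 1.4816 0.     1.4099 0.3412] gap -0.003
tool x [-0.0889 -0.996   0.0008] y [-0.0024 -0.0006 -1.    ] z [ 0.996  -0.0889 -0.0023]
twist for z=+1*dir: 0.03 (x10deg)
twist for z=-1*dir: -17.97 (x10deg)
```

View pics/s26.png

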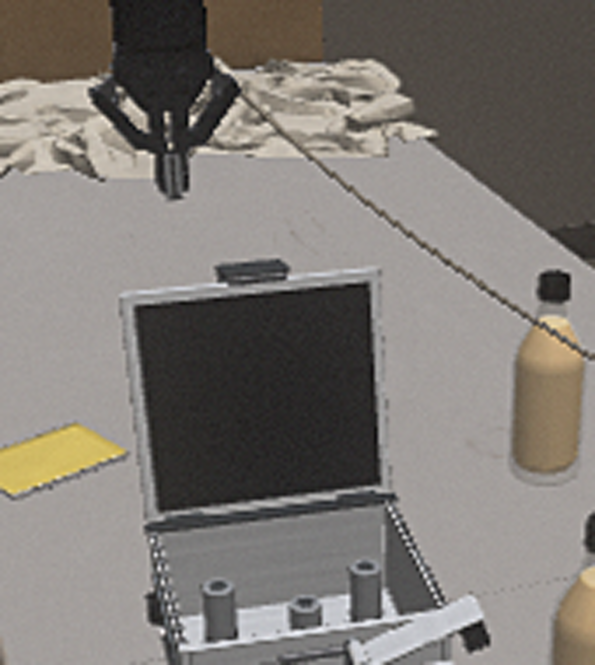

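View pics/t26.png

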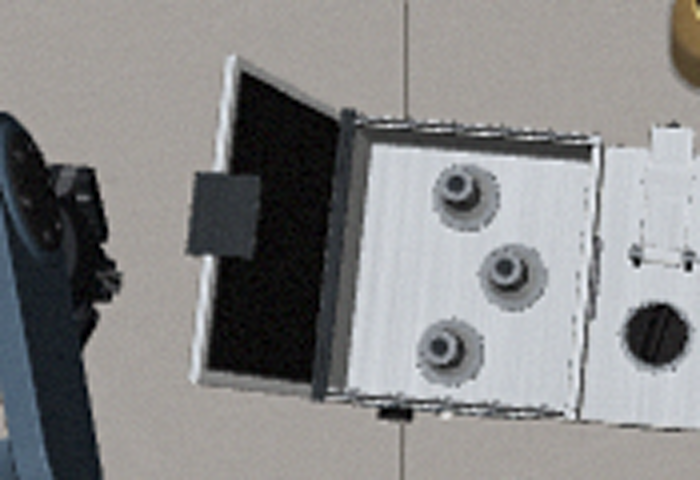

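```bash
python3 - <<'E'
from h import *
for th in np.arange(1.8,-.01,-.1):
    r=.175
    Y=-r*np.cos(th)+.008*np.sin(th)+.011;Z=r*np.sin(th)+.008*np.cos(th)
    print("%.2f Y %.1f Z %.1f  ux %.2f uy %.2f"%(th,Y*1e3,Z*1e3+107,(.088-Y)/.03,(.170-Z)/.03))
E
```

```text
1.80 Y 58.6 Z 275.6  ux 0.98 uy 0.05
1.70 Y 41.5 Z 279.5  ux 1.55 uy -0.08
1.60 Y 24.1 Z 281.7  ux 2.13 uy -0.16
1.50 Y 6.6 Z 282.1  ux 2.71 uy -0.17
1.40 Y -10.9 Z 280.8  ux 3.30 uy -0.13
1.30 Y -28.1 Z 277.8  ux 3.87 uy -0.03
1.20 Y -45.0 Z 273.0  ux 4.43 uy 0.13
1.10 Y -61.2 Z 266.6  ux 4.97 uy 0.35
1.00 Y -76.8 Z 258.6  ux 5.49 uy 0.61
0.90 Y -91.5 Z 249.1  ux 5.98 uy 0.93
0.80 Y -105.2 Z 238.1  ux 6.44 uy 1.30
0.70 Y -117.7 Z 225.9  ux 6.86 uy 1.70
0.60 Y -128.9 Z 212.4  ux 7.23 uy 2.15
0.50 Y -138.7 Z 197.9  ux 7.56 uy 2.64
0.40 Y -147.1 Z 182.5  ux 7.84 uy 3.15
0.30 Y -153.8 Z 166.4  ux 8.06 uy 3.69
0.20 Y -158.9 Z 149.6  ux 8.23 uy 4.25
0.10 Y -162.3 Z 132.4  ux 8.34 uy 4.82
-0.00 Y -164.0 Z 115.0  ux 8.40 uy 5.40
```

Emit:
apply_moves(motion=[[0,0,1,0,0],[0,0,2,0,0],[0,0,2.8,0,0],[0,0,3.1,0,0],[0,0,3.1,0,0]])

```text
t: 44.28
tcp_pos: [0.4708, 0.2336, 0.2788]
tool_rot: [-0.476, 0.523, -0.523, 0.475]
force: [-0.1, -0.5, 0.0]
finger_gap: 0.002
```

Emit:
apply_moves(motion=[[0,0.5,0.05,0,0],[0,0.95,0.05,0,0],[0,1.25,0.02,0,0],[0,1.55,-0.05,0,0],[0,1.85,-0.1,0,0],[0,2.13,-0.12,0,0],[0,2.42,-0.13,0,0],[0,2.71,-0.13,0,0],[0,3,-0.12,0,0],[0,3.3,-0.1,0,0],[0,3.58,-0.04,0,0],[0,3.87,0.02,0,0]])

```text
t: 45.78
tcp_pos: [0.4597, 0.1182, 0.2783]
tool_rot: [0.476, -0.523, 0.523, -0.476]
force: [0.6, -0.4, 1.4]
finger_gap: -0.002
```

```bash
python3 - <<'E'
from h import *
H=np.array([.5166,.142,.107])
rel(H-.055*ex-.028*ey+[0,0,.1708],ex)
s=manip.snapshot("side")[:,:,::-1]
crop(s,160,0,330,190,3.5,"s27.png")
E
```

```text
t 45.77 tcp [0.4597 0.1182 0.2783] units [-0.037  0.018 -0.019] F [ 0.5732 -0.4083  1.3563] q [ 0.0157  0.2631  1.7374 -0.0002  1.1412  0.1105] gap -0.002
tool x [-0.0946 -0.9955  0.0002] y [-0.0001 -0.0002 -1.    ] z [ 0.9955 -0.0946 -0.0001]
twist for z=+1*dir: 0.00 (x10deg)
twist for z=-1*dir: -18.00 (x10deg)
```

View pics/s27.png

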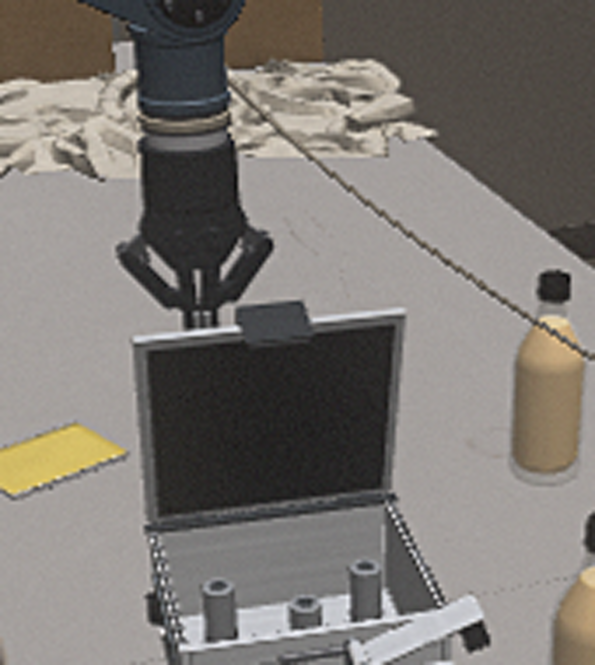

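Emit:
apply_moves(motion=[[0,0.28,0.07,0,0],[0,0.56,0.16,0,0],[0,0.83,0.27,0,0],[0,1.1,0.38,0,0],[0,1.36,0.51,0,0],[0,1.62,0.64,0,0],[0,1.87,0.8,0,0],[0,2.11,0.96,0,0],[0,2.34,1.14,0,0],[0,2.57,1.33,0,0],[0,2.78,1.53,0,0],[0,2.99,1.73,0,0]])

```text
t: 47.32
tcp_pos: [0.4513, 0.0292, 0.2261]
tool_rot: [-0.476, 0.523, -0.523, 0.476]
force: [-0.1, 0.2, 0.1]
finger_gap: -0.002
```

```bash
python3 - <<'E'
from h import *
H=np.array([.5166,.142,.107])
rel(H-.055*ex-.1177*ey+[0,0,.119],ex)
s=manip.snapshot("side")[:,:,::-1]
crop(s,160,0,330,220,3.2,"s28.png")
E
```

```text
t 47.33 tcp [0.4513 0.0292 0.2261] units [-0.027  0.002 -0.022] F [-0.1357  0.1901  0.1228] q [-0.1835  0.304   1.8557  0.0001  0.9819 -0.0888] gap -0.002
tool x [-0.0946 -0.9955 -0.0001] y [-0.      0.0001 -1.    ] z [ 0.9955 -0.0946 -0.    ]
twist for z=+1*dir: 0.00 (x10deg)
twist for z=-1*dir: -18.00 (x10deg)
```

View pics/s28.png

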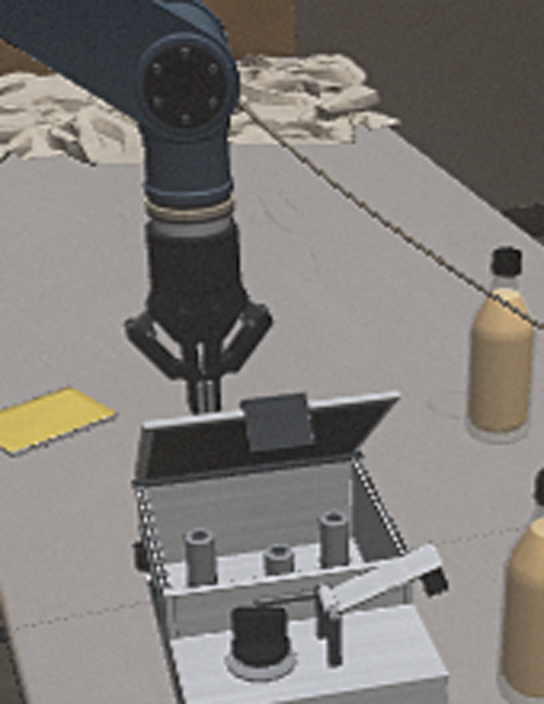

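Emit:
apply_moves(motion=[[0,0.19,0.22,0,0],[0,0.37,0.45,0,0],[0,0.54,0.7,0,0],[0,0.7,0.94,0,0],[0,0.84,1.2,0,0],[0,0.98,1.45,0,0],[0,1.1,1.72,0,0],[0,1.2,1.99,0,0],[0,1.29,2.27,0,0],[0,1.37,2.55,0,0],[0,1.43,2.83,0,0],[0,1.48,3.1,0,0]])

```text
t: 48.88
tcp_pos: [0.4471, -0.0147, 0.1329]
tool_rot: [-0.476, 0.523, -0.523, 0.476]
force: [-0.4, 0.5, 0.3]
finger_gap: -0.0
```

```bash
python3 - <<'E'
from h import *
H=np.array([.5166,.142,.107])
rel(H-.194*ey+[0,0,.06],ex)
s=manip.snapshot("side")[:,:,::-1]
crop(s,180,80,310,240,4.5,"s29.png")
E
```

```text
t 48.88 tcp [ 0.4471 -0.0147  0.1329] units [ 1.046 -1.135  1.811] F [-0.3627  0.5349  0.3354] q [-0.2837  0.4632  1.9635  0.      0.715  -0.1891] gap -0.0
tool x [-0.0945 -0.9955 -0.    ] y [-0.0001  0.     -1.    ] z [ 0.9955 -0.0945 -0.0001]
twist for z=+1*dir: 0.00 (x10deg)
twist for z=-1*dir: -18.00 (x10deg)
```

View pics/s29.png

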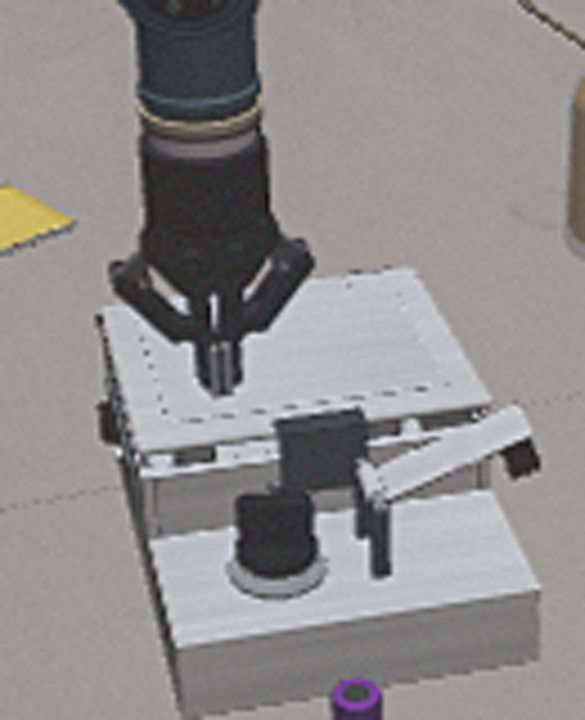

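Emit:
apply_moves(motion=[[0,0,-0.6,0,0],[0,0.3,-1.14,0.5,0],[0,0.7,-1.14,1.2,0],[0,1.04,-1.14,1.81,0],[0,1.04,-1.14,1.81,0],[0,1.04,-1.14,1.81,0]])

```text
t: 49.68
tcp_pos: [0.4969, -0.0502, 0.1673]
tool_rot: [-0.476, 0.524, -0.522, 0.475]
force: [-0.2, 0.1, -0.1]
finger_gap: -0.001
```

```bash
python3 - <<'E'
from h import *
H=np.array([.5166,.142,.107])
rel(H-.194*ey+[0,0,.008],ex)
s=manip.snapshot("side")[:,:,::-1]
crop(s,180,80,310,240,4.5,"s30.png")
E
```

```text
t 49.67 tcp [ 0.4969 -0.0502  0.1673] units [0.027 1.744 0.049] F [-0.1761  0.0961 -0.1429] q [-0.3249  0.4563  1.8074  0.0002  0.8801 -0.2304] gap -0.001
tool x [-0.0945 -0.9955 -0.0006] y [-0.002   0.0008 -1.    ] z [ 0.9955 -0.0945 -0.0021]
twist for z=+1*dir: 0.00 (x10deg)
twist for z=-1*dir: -18.00 (x10deg)
```

View pics/s30.png

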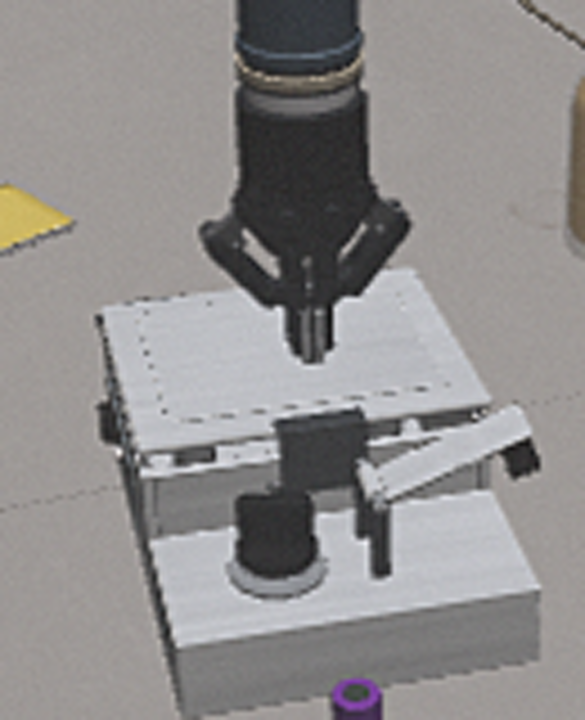

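Emit:
apply_moves(motion=[[0,0.02,0.4,0.05,0],[0,0.02,0.8,0.05,0],[0,0.02,1.05,0.05,0],[0,0.02,1.2,0.05,0],[0,0.02,1.3,0.05,0],[0,0.02,1.3,0.05,0]])

```text
t: 50.48
tcp_pos: [0.4996, -0.0516, 0.1286]
tool_rot: [-0.476, 0.523, -0.523, 0.476]
force: [0.8, 0.4, 0.2]
finger_gap: 0.002
```

Emit:
apply_moves(motion=[[0,0,0.06,0,0],[0,0,0.12,0,0],[0,0,0.18,0,0],[0,0,0.24,0,0],[0,0,0.3,0,0],[0,0,0.3,0,0]])

```text
t: 51.22
tcp_pos: [0.4999, -0.0517, 0.1196]
tool_rot: [0.476, -0.523, 0.523, -0.476]
force: [0.0, -1.0, 1.8]
finger_gap: -0.005
```

Emit:
apply_moves(motion=[[0,0,0.05,0,0],[0,0,0.1,0,0],[0,0,0.15,0,0],[0,0,0.2,0,0],[0,0,0.2,0,0]])

```text
t: 51.85
tcp_pos: [0.4994, -0.0513, 0.1149]
tool_rot: [-0.476, 0.523, -0.523, 0.476]
force: [-3.0, 1.2, 11.2]
finger_gap: -0.001
```

```bash
python3 - <<'E'
from h import *
s=manip.snapshot("side")[:,:,::-1]
crop(s,180,80,310,240,4.5,"s31.png")
E
```

```text
(no output)
```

View pics/s31.png

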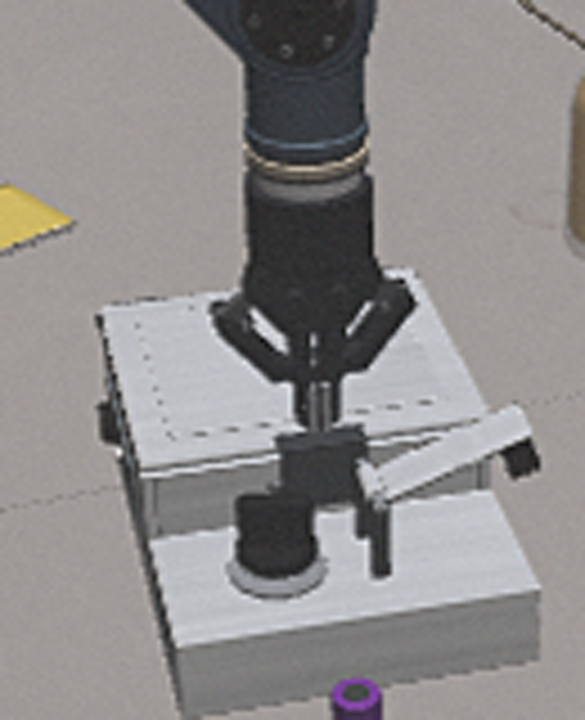

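Emit:
apply_moves(motion=[[0,0,0.04,0,0],[0,0,0.08,0,0],[0,0,0.08,0,0],[0,0,0.08,0,0]])

```text
t: 52.4
tcp_pos: [0.4995, -0.0513, 0.1146]
tool_rot: [0.476, -0.523, 0.523, -0.476]
force: [-6.9, 1.6, 28.3]
finger_gap: -0.001
```

Rigid now (2.4 mm commanded, 0.3 mm moved), so the lid is down on the rim. Lift clear and look.

Emit:
apply_moves(motion=[[0,0,-0.5,0,0],[0,0,-1.5,0,0],[0,0,-3,0,0],[0,0,-4.5,0,0],[0,0.8,-5.5,0,0],[0,2.5,-5.5,0,0],[0,4.2,-5.5,0,0],[0,6,-5.5,0,0],[0,7,-5.5,0,0],[0,7,-5.5,0,0]])

```text
t: 53.65
tcp_pos: [0.4795, -0.2627, 0.2759]
tool_rot: [-0.475, 0.524, -0.524, 0.475]
force: [0.7, 1.1, -0.6]
finger_gap: 0.0
```

```bash
python3 - <<'E'
from h import *
rel([.5,-.25,.28])
s=manip.snapshot("side")[:,:,::-1];t=manip.snapshot("top")[:,:,::-1]
cv2.imwrite("pics/s32f.png",s);cv2.imwrite("pics/t32f.png",t)
crop(s,180,80,310,240,4.5,"s32.png");crop(t,120,130,290,250,4.6,"t32.png")
E
```

```text
t 53.65 tcp [ 0.4795 -0.2627  0.2759] units [-0.489 -0.136  0.639] F [ 0.6514  1.0735 -0.6142] q [-0.7057  0.3703  1.5759  0.      1.1956 -0.6074] gap 0.0
tool x [-0.0981 -0.9952 -0.0001] y [-0.0001  0.0001 -1.    ] z [ 0.9952 -0.0981 -0.0001]
```

View pics/s32.png

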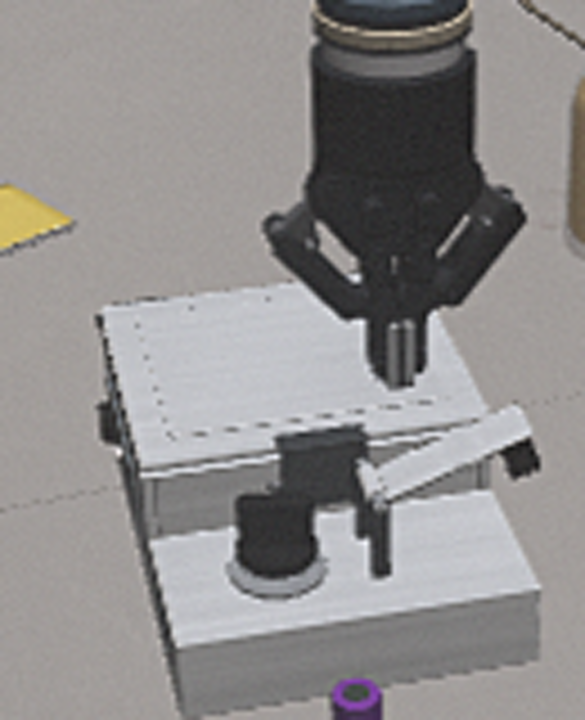

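View pics/t32f.png

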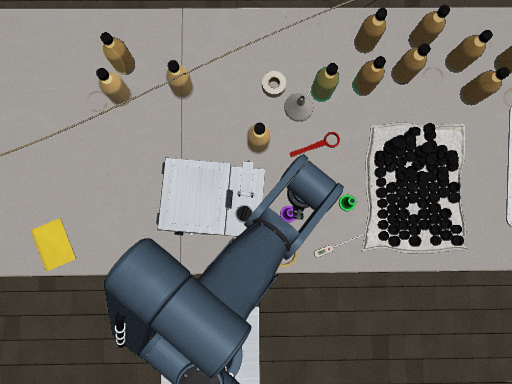

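View pics/t32.png

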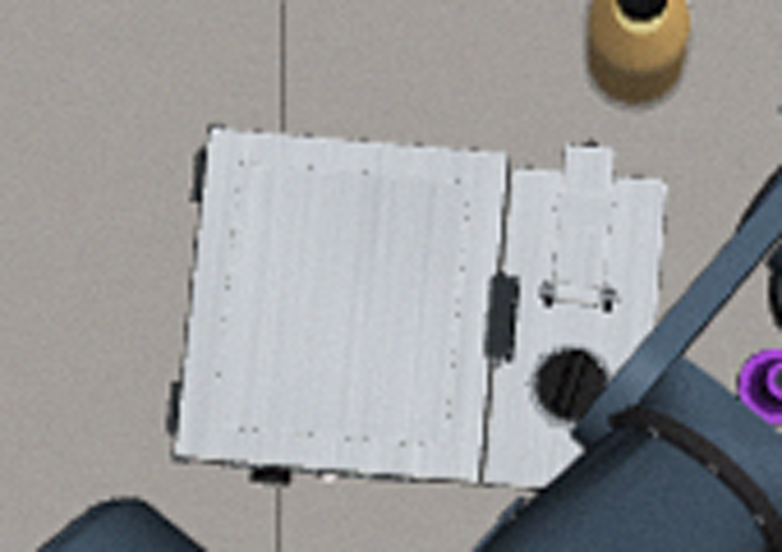

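View pics/s32f.png

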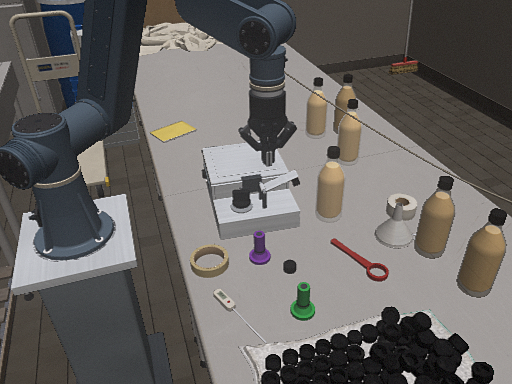

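```bash
python3 - <<'E'
from h import *
S=lambda x,y:(x/4.5+180-.4,y/4.5+80-.4);T=lambda x,y:(x/4.6+120-.4,y/4.6+130-.4)
print("near free corner",tri(S(145,470),T(481,482)))
print("latch tab corners",tri(S(280,437),T(487,360)),tri(S(362,428),T(494,275)))
t=cv2.imread("pics/t32f.png");c=t[200:228,230:258].astype(float)
cv2.imwrite("pics/cap.png",cv2.resize(np.clip((c-15)*4,0,255).astype(np.uint8),None,fx=20,fy=20,interpolation=cv2.INTER_CUBIC))
E
```

```text
near free corner (array([ 0.3866, -0.054 ,  0.1115]), np.float64(0.003673297315531205))
latch tab corners (array([ 0.4701, -0.0593,  0.1199]), np.float64(0.007273952737826357)) (array([ 0.5254, -0.0636,  0.1173]), np.float64(0.0015257921123983812))
```

View pics/cap.png

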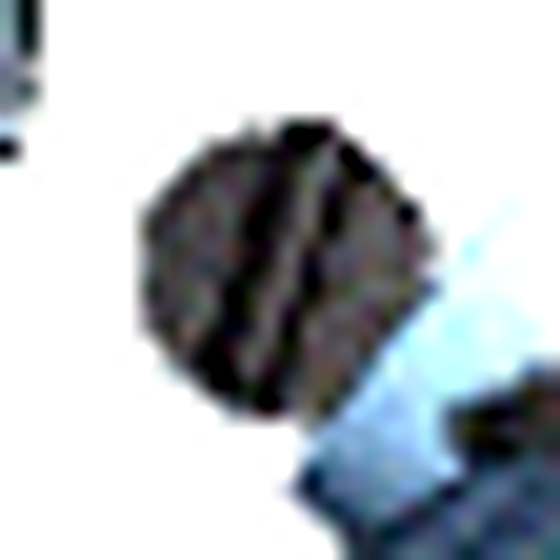

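```bash
python3 - <<'E'
from station import manip
print(manip.sign_off())
E
```

```text
the job is handed in; nothing more can be done
None
```

I finished the whole job in the order you gave and handed it in at about t = 54 s of the 208 s allowed. No verdict came back.

1. **Flip tab:** I pinched the lug, swung it over to about 2.1 rad and let go. It fell right back and was still there in the last pictures.
2. **Vent cap:** I turned it about 160° anticlockwise until the wrist torque rose at its stop. The wing's direction in the last top view gives about 2.9 rad.
3. **Nozzles:** Only three stainless nozzles were on the table. One was knocked about 5 cm aside during the run, so I measured it again before picking it up. All three were standing upright and apart on the chamber floor just before I closed the lid.
4. **Lid:** I swung it down from behind its free edge and pressed the middle. It reached its shut height at about 11 N. I then pressed on to about 28 N, which is over your 6 to 12 N but under the 40 N limit, and it did not give any further. After I let go it stayed down.

**Last checks:**
- The lid's free-edge corner measured 112 mm above the table, and 107 to 115 mm means shut.
- One of my two measurements on the latch tab was poor: its two camera rays missed each other by 7 mm. I judged the latch shut from the corner height, the stiff stop and the lid staying down.
- I did not see the nozzles again after the lid closed.
- The bottle, tape roll, thermometer, loose cap and the purple and green look-alikes appeared to be where they started. The gripper was clear of everything.

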